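Put the tablets away and bolt the medicine box

TASK

Put the tablets away safe from the children: stand the brown tablet bottle with the green cap upright in the round cup inside the white medicine box, then shut the lid flush and lock it, sliding the bolt on the lid fully home through its keeper and turning its knob down flat into the notch. If the bolt sticks out it must be drawn back before the lid can shut; leave the jars, carton and mug round it standing where they are.

Things in the scene. Friction and masses are not known exactly. Their poses are not given: they have to be found in the camera images.
- tablet_bottle: brown tablet bottle with ribbed green cap, round, 48 mm across, 80 mm tall (cap is the top 17 mm, 46 mm across), about 0.085 kg, standing loose on the worktop among jars. Origin: centre of its underside.
- medicine_box: white wooden box, fixed, 224 (own x) x 226 (own y) x 112 mm tall, walls 12 mm, green cross on its own -x side. Origin: centre of its underside. Lid hinged along its +y side. The front rail along its -y side (own y -113 to -79 mm, top z 112 mm) carries the keeper. Mouth: x -100 to 100, y -79 to 99 mm; side walls 100 mm tall, inner floor z 10 mm.
- lid_hinge (a point): middle of the lid's hinge line, which runs along the box's own x; at own (0, 101, 114) mm of the box.
- cup_floor (a point): centre of the inner floor of the grey round bottle cup, fixed beside the sachets (order along own x varies) on the box's floor: inner diameter 60 mm, outer 66 mm, rim 13 mm above this point. The bottle stands in it.
- sachet_red: red foil sachet, 48 x 68 x 10 mm, lying in the box; stays there. Origin: centre of its underside.
- sachet_blue: blue foil sachet, 48 x 68 x 10 mm, lying in the box; stays there. Origin: centre of its underside.
- box_lid (a joint): lid angle, rad: 0 shut (top flush with the front rail), grows as it opens upward, 1.57 upright; starts past upright, leaning out over the +y side. Lid 222 mm wide, 12 mm thick, free edge 177 mm from the hinge line, outer face 2 mm below the hinge line when shut. Stiff hinge (0.34 N m): it stays where it is left and must be led down all the way.
- bolt (a joint): travel of the steel barrel bolt on the lid's outer face, m: 0 drawn back, 0.033 fully home. Slides (about 2 N) along the lid's middle towards its free edge (box's own -y when shut), axis 11 mm above the lid's top. If more than about 10 mm out, it lands on the keeper and the lid cannot shut.
- bolt_knob (a joint): angle of the bolt's knob about the bolt's axis, rad: 0 square off the lid (up when shut), 1.57 turned down flat to the box's own -x side. A notched wall beside the bolt stops it at about 0.9 rad, except with the bolt fully home (or fully back), where its 6 mm stalk drops into a 10 mm notch. Stays where it is left.
- knob_ball (a point): centre of the steel ball, 16 mm across, at the end of the knob's stalk, 32 mm from the bolt's axis. When the lid is shut and the knob stands up it is 43 mm above the lid's top. It can be pinched along the bolt's direction and swung down in the same grasp.
- bolt_tip (a point): centre of the end face of the bolt rod, 10 mm across.
- keeper_mouth (a point): the middle of the keeper's mouth on the lid's side: a steel staple 26 mm wide, 12 mm long, 23 mm tall on the front rail, opening 16 mm wide, 20 mm tall. The lid's edge is 10 mm from it; the bolt passes through it along the box's own -y.
- spice_jar_a: spice jar with orange picture and dark cap, 44 mm across, 105 mm tall, loose, standing; bystander. Origin: centre of its underside.
- spice_jar_b: spice jar with green label and dark cap, 40 mm across, 105 mm tall, loose, standing; bystander. Origin: centre of its underside.
- salt_shaker: glass salt shaker with grey top, 44 mm across, 90 mm tall, loose, standing; bystander. Origin: centre of its underside.
- yellow_carton: yellow cocoa carton, 58 mm (own x) by 88 mm (own y) by 178 mm tall, loose, standing between box and jars; bystander. Origin: centre of its underside.
- mug_floral: white mug with green flowers, 88 x 116 x 90 mm, loose, behind the jars; bystander. Origin: on its underside.
Mind the look-alikes: they are no part of the job. What is shaped like the tablet_bottle but red or yellow is not meant.

How it is judged:
On the way, in this order (a step that is already met when the one before it is completed fails the run):
1. the tablet bottle stands upright in the cup, let go, the lid still open (horizontal distance between tablet_bottle and cup_floor below 0.01 m and z of tablet_bottle in the frame of cup_floor below 0.006 m and angle between tablet_bottle's own z axis and vertical below 0.12 rad and contact force between tablet_bottle and the fingers below 0.05 N and value of joint box_lid above 0.5 rad), for 0.2 s.
2. the lid is shut with the bolt not yet through the keeper (value of joint box_lid below 0.025 rad and value of joint bolt below 0.012 m), for 0.1 s.
3. the bolt is fully home through its keeper under a shut lid (value of joint box_lid below 0.025 rad and value of joint bolt above 0.028 m), for 0.1 s.
At the end, for the whole second after the job is handed in: The bottle stands upright in the cup (centre within 10 mm, tilt under 0.12 rad) at rest, the lid is shut (under 0.025 rad, 1.5 degrees), the bolt is home (at least 28 of its 33 mm) and its knob is turned down into the notch (at least 1.25 rad) (all of step 3 and horizontal distance between tablet_bottle and cup_floor below 0.01 m and z of tablet_bottle in the frame of cup_floor below 0.006 m and angle between tablet_bottle's own z axis and vertical below 0.12 rad and value of joint bolt_knob above 1.25 rad and linear speed of tablet_bottle below 0.02 m/s); the robot touches nothing.
It fails at once if the spice jar a is knocked over or moved by more than 25 mm (distance of spice_jar_a from where it was at the start of the episode above 0.025 m or angle between spice_jar_a's own z axis and vertical above 0.35 rad).
It fails at once if the spice jar b is knocked over or moved by more than 25 mm (distance of spice_jar_b from where it was at the start of the episode above 0.025 m or angle between spice_jar_b's own z axis and vertical above 0.35 rad).
It fails at once if the salt shaker is knocked over or moved by more than 25 mm (distance of salt_shaker from where it was at the start of the episode above 0.025 m or angle between salt_shaker's own z axis and vertical above 0.35 rad).
It fails at once if the yellow carton is knocked over or moved by more than 25 mm (distance of yellow_carton from where it was at the start of the episode above 0.025 m or angle between yellow_carton's own z axis and vertical above 0.35 rad).
It fails at once if the mug floral is knocked over or moved by more than 25 mm (distance of mug_floral from where it was at the start of the episode above 0.025 m or angle between mug_floral's own z axis and vertical above 0.35 rad).
It also fails if it takes over 72 s, if anything falls off the work surface, if the arm or the gripper's body presses on something with over 40 N, if the wrist force passes 120 N, or if a joint passes its speed limit or range.

ROBOT

A 6-joint arm with a two-finger parallel gripper is mounted at the origin on a cart in front of the work surface, level with it; the furniture and walls round the work are solid. World frame = base frame: x ahead of the robot, y to its left, z up, the work surface at z = 0. Lengths are in m, angles in rad, forces in N, time in s.
With the tool pointing down it reaches from about 0.425 to 0.95 m from the base axis. Payload 3.5 kg.
Tool frame: the origin (TCP) lies on the mounting face of the last link; the fingertips stand 173 mm ahead of it and the grasp point (between the pads) lies 155 mm ahead of it; z points along the fingers, x is the direction in which the jaws open and shut, and the axes are right-handed (so a half turn about z gives the same grasp; the last joint's range is limited). The gripper opens to 85 mm and grips with 20 to 120 N. Pads are 22 mm wide; open, the fingers measure 114 mm over their backs; the gripper's body (76 mm by 85 mm) begins 54 mm behind the grasp point. The pads swing forward as they close: fully open they stand 13 mm farther back than shut.
Start: joints at [0.995, 0.286, 1.577, -0, 1.279, -0.15], TCP at [0.279, 0.615, 0.405] pointing down, gripper open.
Joint ranges: [-2.77, 2.77], [-0.9, 2.22], [0.21, 2.48], [-1.53, 4.67], [0.24, 2.81], [-2.84, 2.84]. Speed limits (rad/s): [2.79, 2.79, 3.14, 3.14, 3.14, 3.14].

INTERFACE

Orientations are given as a unit quaternion [x, y, z, w].
In Python, from plant import get_state, read_camera, sign_off gives the robot as it stands.
- The arm moves only by the shell command python3 -m jog 'ROWS' [FORCE]. ROWS is JSON, a list of rows, each an object of numbers: "grip": the closure, from 0 (fully open) to 1 (shut); "x", "y", "z": the shift along the tool's x, y, z in mm; "rx", "ry", "rz": the turn, a rotation vector about the tool's x, y, z in degrees. A call has 1 to 8 rows; each row shifts and turns the commanded pose from where the row before left it, along the tool's axes as they then stand; what a row does not reach is not made up. A row lasts 1/12 s, in which the tool goes at most 41.7 mm and 7.16 degrees, less where a joint would pass 70% of its speed; a pose out of reach is approached as far as the arm can. A call with a gripper value outside its range is refused whole. The fingers move at their own pace and stop on an object; FORCE is the grip in N (left out, the last holds). Time passes only in rows, so rows that do not move let the fingers close. It gives the time, the measured TCP pose, the force and the opening at its end, in the units of the state.
- get_state(): the state, without advancing time (a new reading comes with each control period).
- read_camera(name): name is "scene" or "top" or "wrist"; returns a dict with "frame" (480x640x3 uint8, red, green, blue), "intrinsics" (3x3 intrinsics, pixels), "R" (3x3) and "t" (3): a world point X has camera coordinates R X + t. Camera axes: x right, y down, z forward; pixel columns grow to the right and rows downward; lengths in m; the calibration is good to about 2 mm. The wrist camera is an equidistant fisheye: a pixel r from the principal point sees the ray r / f radians off the axis. A picture is of the moment at which its call begins. There is no depth.
- sign_off(): hands the job in, once; it reports no verdict.
The state is a dict: "time": time; "qpos": joint angles; "dq": joint speeds; "joint_efforts": joint torques, N m; "eef_pos": TCP position; "tcp_rot": TCP orientation; "contact_force": force on the tool from outside, world axes, zero at the start; "wrist_torque": the same for the moment, N m; "opening": opening from 0.0 (shut) to 1.0 (fully open).
Only numpy, scipy, OpenCV 4.12 (cv2) and the standard library are available. Lean on these libraries where they do the work, as an engineer would, in place of code of your own. Each camera call takes 0.05 s, during which the arm holds its last target.

## Working session

There is one attempt and no reset: what is moved stays moved. The work goes in short steps, Python scripts to look and compute and a shell command to move; the robot and the scene stay as the last step left them, time stands still between calls to the robot, and variables do not carry over. Pictures are saved under pics/ and viewed, and the job is handed in when it is done.

```bash
ls; mkdir -p pics; cat > h.py <<'E'
import numpy as np, cv2, json
from plant import get_state, read_camera, sign_off
def snap(name, fn):
    c=read_camera(name); cv2.imwrite('pics/'+fn, cv2.cvtColor(c['frame'],cv2.COLOR_RGB2BGR)); 
    np.savez('pics/'+fn.replace('.png','.npz'), **{k:np.array(v) for k,v in c.items()})
    return c
def load(fn): 
    d=np.load('pics/'+fn.replace('.png','.npz')); return {k:d[k] for k in d}
def ray(c,u,v,fish=False):
    K=np.array(c['intrinsics']);R=np.array(c['R']);t=np.array(c['t'])
    a=(u-K[0,2])/K[0,0]; b=(v-K[1,2])/K[1,1]
    if fish:
        r=np.hypot(a,b); d=np.array([a/r*np.sin(r),b/r*np.sin(r),np.cos(r)]) if r>1e-9 else np.array([0,0,1.])
    else: d=np.array([a,b,1.]); d/=np.linalg.norm(d)
    return -R.T@t, R.T@d
def onz(c,u,v,z,fish=False):
    o,d=ray(c,u,v,fish); return o+d*(z-o[2])/d[2]
def two(r1,r2):
    (o1,d1),(o2,d2)=r1,r2
    A=np.stack([d1,-d2],1); s=np.linalg.lstsq(A,o2-o1,rcond=None)[0]
    p=o1+d1*s[0];q=o2+d2*s[1]; return (p+q)/2, np.linalg.norm(p-q)
def proj(c,X,fish=False):
    K=np.array(c['intrinsics']);p=np.array(c['R'])@np.array(X)+np.array(c['t'])
    if fish:
        r=np.hypot(p[0],p[1]);th=np.arctan2(r,p[2]);a,b=p[0]/r*th,p[1]/r*th
    else: a,b=p[0]/p[2],p[1]/p[2]
    return np.array([K[0,0]*a+K[0,2],K[1,1]*b+K[1,2]])
E
python3 - <<'E'
from h import *
s=get_state(); print(s)
for n in ['scene','top','wrist']:
    c=snap(n,n+'0.png'); print(n,np.round(c['intrinsics'],1).tolist(), np.round(-np.array(c['R']).T@np.array(c['t']),3), np.round(c['R'],3).tolist())
E
```

```text
pics
{'time': 0.0, 'qpos': array([ 9.94968126e-01,  2.87178087e-01,  1.57822474e+00,  2.52527074e-05,
        1.27859100e+00, -1.49996609e-01]), 'dq': array([-0.00057444, -0.00101875,  0.00017429, -0.00054091,  0.00042685,
       -0.00148935]), 'joint_efforts': array([ 1.63186050e-04, -4.05974579e+01, -2.92625159e+01, -1.16418973e-04,
        5.84057387e-03, -3.40946812e-06]), 'eef_pos': array([0.27865203, 0.61450998, 0.40331255]), 'tcp_rot': array([ 8.40560190e-01,  5.41716832e-01, -1.09997723e-03,  4.81250880e-04]), 'contact_force': array([ 0.14840777, -0.19518174, -0.49590034]), 'wrist_torque': array([-0.01836531, -0.03914567, -0.04820265]), 'opening': 0.9998000902945814}
scene [[621.3, 0.0, 328.4], [0.0, 621.3, 230.1], [0.0, 0.0, 1.0]] [0.011 0.363 1.243] [[-0.562, -0.827, -0.011], [-0.72, 0.495, -0.487], [0.408, -0.266, -0.873]]
top [[491.4, 0.0, 327.2], [0.0, 491.4, 240.6], [0.0, 0.0, 1.0]] [ 0.367 -0.008  1.031] [[0.044, -0.999, -0.003], [-0.976, -0.042, -0.211], [0.211, 0.012, -0.977]]
wrist [[371.6, 0.0, 314.7], [0.0, 371.6, 243.0], [0.0, 0.0, 1.0]] [0.219 0.64  0.373] [[0.413, 0.911, -0.002], [0.878, -0.398, 0.264], [0.24, -0.111, -0.964]]
```

View pics/scene0.png

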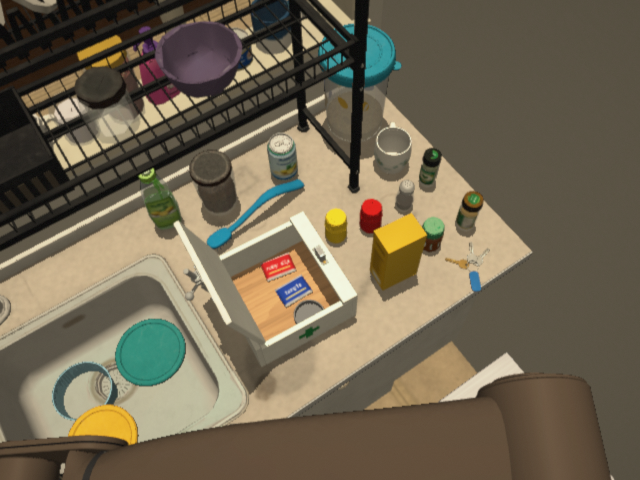

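View pics/top0.png

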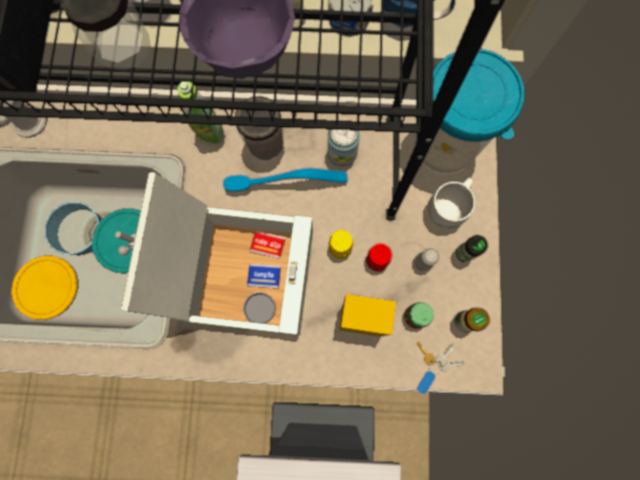

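View pics/wrist0.png

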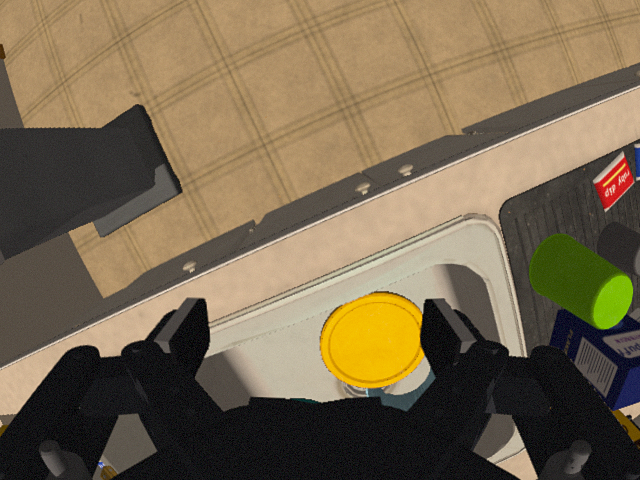

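```bash
python3 - <<'E'
from h import *
s=cv2.imread('pics/scene0.png');t=cv2.imread('pics/top0.png')
f=lambda i,x,y,w,h,k:cv2.resize(i[y:y+h,x:x+w],(w*k,h*k),interpolation=cv2.INTER_CUBIC)
cv2.imwrite('pics/c1.png',f(s,310,120,190,190,4)[:600])
cv2.imwrite('pics/c2.png',f(t,315,170,190,150,4))
cv2.imwrite('pics/c3.png',f(s,150,200,210,150,3))
cv2.imwrite('pics/c4.png',f(t,90,165,230,180,3))
E
```

```text
(no output)
```

View pics/c1.png

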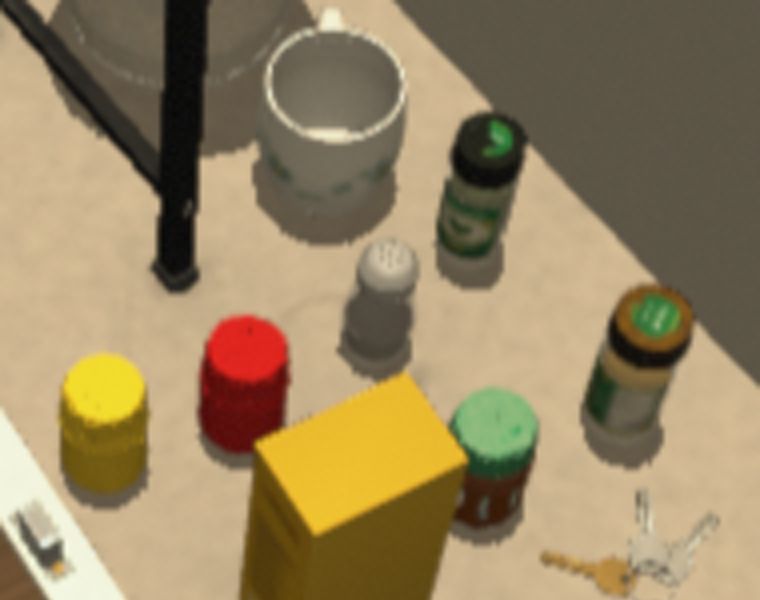

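View pics/c2.png

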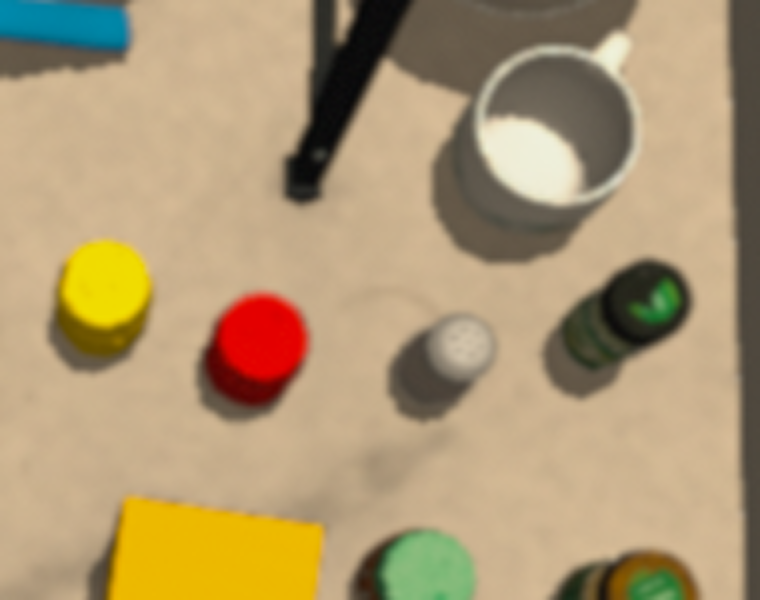

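View pics/c3.png

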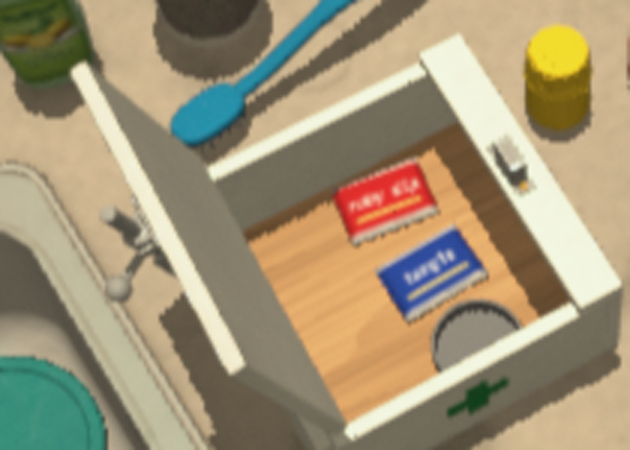

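View pics/c4.png

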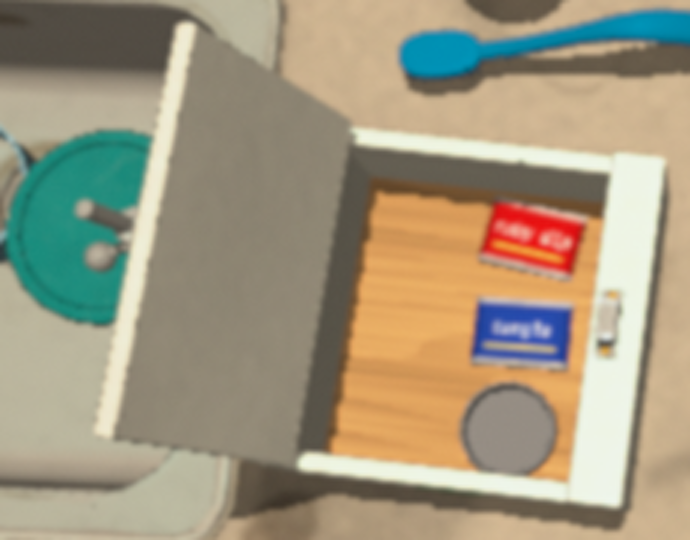

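```bash
python3 - <<'E'
from h import *
for n in ['top','scene']:
    c=load(n+'0.png'); g=c['frame'].astype(int)
    m=((g.min(2)>200)).astype(np.uint8)*255
    x,y,w,h=(90,165,240,190) if n=='top' else (150,190,220,190)
    mm=np.zeros_like(m); mm[y:y+h,x:x+w]=m[y:y+h,x:x+w]
    cv2.imwrite(f'pics/m_{n}.png',cv2.resize(mm[y:y+h,x:x+w],None,fx=3,fy=3,interpolation=0))
t=load('top0.png');s=load('scene0.png')
for nm,u,v in [('rail out +x',311,217.5),('rail out -x',296.5,334),('rail in +x',294,215.7),('rail in -x',279.5,331.5)]:
    p=onz(t,u,v,.112); print(nm,p.round(4), proj(s,p).round(1))
c=load('top0.png')
cap=c['frame'].astype(int)
E
```

```text
rail out +x [0.6093 0.0361 0.112 ] [303.3 210.9]
rail out -x [0.3872 0.0515 0.112 ] [358.2 294.4]
rail in +x [0.6115 0.0691 0.112 ] [289.6 217.8]
rail in -x [0.3904 0.083  0.112 ] [344.2 301.6]
```

View pics/m_top.png

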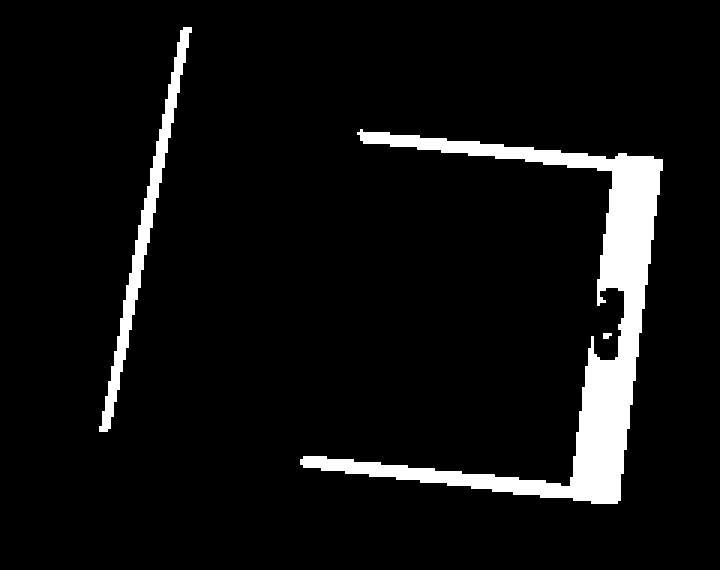

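View pics/m_scene.png

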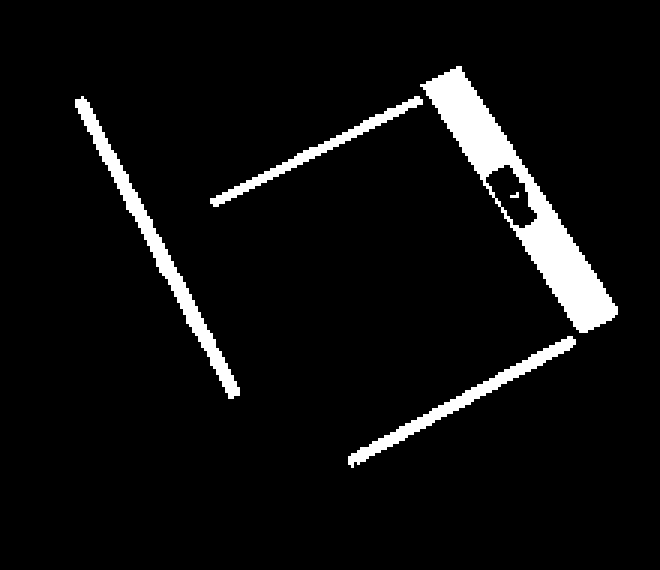

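```bash
cat >> h.py <<'E'
def fit2d(own,w):
    own=np.array(own);w=np.array(w);a=own.mean(0);b=w.mean(0)
    H=(own-a).T@(w-b);th=np.arctan2(H[0,1]-H[1,0],H[0,0]+H[1,1])
    R=np.array([[np.cos(th),-np.sin(th)],[np.sin(th),np.cos(th)]]);o=b-R@a
    return o,th,np.linalg.norm((own@R.T+o)-w,axis=1)
E
python3 - <<'E'
from h import *
t=load('top0.png');s=load('scene0.png')
own=[(.112,-.113),(-.112,-.113),(.112,-.079),(-.112,-.079)]
pt=[(310.4,217.7),(296.5,332.5),(294.5,216.5),(280.5,328.5)]
ps=[(303.3,212.3),(355.9,294),(291,218.7),(343.3,300.5)]
wt=[onz(t,*p,.112)[:2] for p in pt]; ws=[onz(s,*p,.112)[:2] for p in ps]
for a,b in zip(pt,ps): print([x.round(4) for x in two(ray(t,*a),ray(s,*b))])
for w in (wt,ws,(np.array(wt)+ws)/2): o,th,r=fit2d(own,w); print('box',o.round(4),th.round(4),r.round(4))
# lid edge
for a,b in [((152.3,174.3),(177,223)),((125,308.3),(228,321.7)),((117.7,234.3),(186,271)),((123.7,250.5),(189.3,286))]:
    print('lid/tip/ball',[x.round(4) for x in two(ray(t,*a),ray(s,*b))])
# caps
for nm,c,roi in [('top',t,(395,290,60,50)),('scene',s,(415,210,40,50))]:
    g=c['frame'].astype(int);x,y,w,h=roi;q=g[y:y+h,x:x+w]
    m=((q[...,1]>q[...,0]+25)&(q[...,1]>110)).astype(np.uint8)
    n,l,st,ce=cv2.connectedComponentsWithStats(m);i=1+st[1:,4].argmax();print(nm,st[i],ce[i]+[x,y])
    ce=ce[i]+[x,y]; print(onz(c,*ce,.08).round(4))
E
```

```text
[array([0.6096, 0.037 , 0.1072]), np.float64(0.0014)]
[array([0.3909, 0.0528, 0.1079]), np.float64(0.0025)]
[array([0.6099, 0.0677, 0.1097]), np.float64(0.0016)]
[array([0.3957, 0.0818, 0.1057]), np.float64(0.0009)]
box [0.5074 0.1554] -0.0654 [0.0035 0.0023 0.0042 0.0059]
box [0.5066 0.1567] -0.0739 [0.0042 0.0047 0.0048 0.0051]
box [0.507 0.156] -0.0696 [0.0038 0.0035 0.0045 0.0055]
lid/tip/ball [array([0.6243, 0.2853, 0.2851]), np.float64(0.0004)]
lid/tip/ball [array([0.4107, 0.3021, 0.2835]), np.float64(0.0014)]
lid/tip/ball [array([0.5191, 0.3175, 0.3072]), np.float64(0.0002)]
lid/tip/ball [array([0.504 , 0.3222, 0.2751]), np.float64(0.0091)]
top [ 15  13  24  23 416] [421.51442308 313.80769231]
[ 0.4363 -0.1837  0.08  ]
scene [  8   7  21  18 284] [433.37676056 225.67605634]
[ 0.4367 -0.1832  0.08  ]
```

```bash
python3 - <<'E'
from h import *
t=load('top0.png');s=load('scene0.png')
for nm,c,roi in [('top',t,(330,285,75,60)),('scene',s,(365,210,65,90))]:
    g=c['frame'];x,y,w,h=roi;q=g[y:y+h,x:x+w]
    hsv=cv2.cvtColor(q,cv2.COLOR_RGB2HSV)
    v=200 if nm=='top' else 195
    m=((hsv[...,0]>18)&(hsv[...,0]<30)&(hsv[...,1]>180)&(hsv[...,2]>v)).astype(np.uint8)
    cs,_=cv2.findContours(m,0,1);k=max(cs,key=cv2.contourArea)
    b=cv2.boxPoints(cv2.minAreaRect(k))+[x,y]
    ap=cv2.approxPolyDP(k,4,True)[:,0]+[x,y]
    print(nm,ap.tolist());print(np.array([onz(c,*p,.178)[:2] for p in ap]).round(3).tolist())
# cup inner disc grey
q=cv2.resize(t['frame'][285:335,235:300],None,fx=10,fy=10,interpolation=cv2.INTER_CUBIC);cv2.imwrite('pics/cup.png',q[...,::-1])
for nm,u,v,z in [('shakertop',429,257,.09),('jarA top',476,319,.105),('jarB',477,245,.105),('red',381,255,.08)]: print(nm,onz(t,u,v,z).round(3))
E
```

```text
top [[346, 295], [342, 326], [391, 333], [394, 301]]
[[0.456, -0.035], [0.403, -0.03], [0.394, -0.114], [0.449, -0.118]]
scene [[411, 214], [374, 231], [388, 252], [425, 235]]
[[0.447, -0.117], [0.457, -0.034], [0.405, -0.029], [0.394, -0.111]]
shakertop [ 0.546 -0.196  0.09 ]
jarA top [ 0.429 -0.28   0.105]
jarB [ 0.57  -0.285  0.105]
red [ 0.548 -0.104  0.08 ]
```

View pics/cup.png

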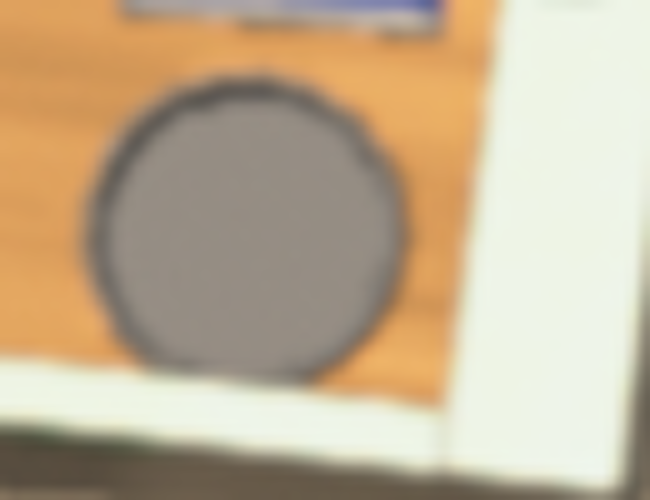

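```bash
python3 -m jog '[{"grip":1,"rz":7,"z":-14},{"grip":1,"rz":7,"z":-14},{"grip":1,"rz":7,"z":-14},{"grip":1,"rz":7,"z":-14},{"grip":1,"rz":7,"z":-14},{"grip":1,"rz":7,"z":-14},{"grip":1,"rz":7,"z":-14},{"grip":1,"rz":7}]' 30; python3 -m jog '[{"grip":1,"rz":7},{"grip":1,"rz":2.7,"x":20},{"grip":1,"x":36,"y":38},{"grip":1,"x":36,"y":38},{"grip":1,"x":36,"y":38},{"grip":1,"x":36,"y":38},{"grip":1,"x":36,"y":38},{"grip":1,"x":30,"y":28}]'; python3 - <<'E'
from h import *
snap('wrist','w1.png')
E
```

```text
$[0]: bad value
$[0]: bad value
```

View pics/w1.png

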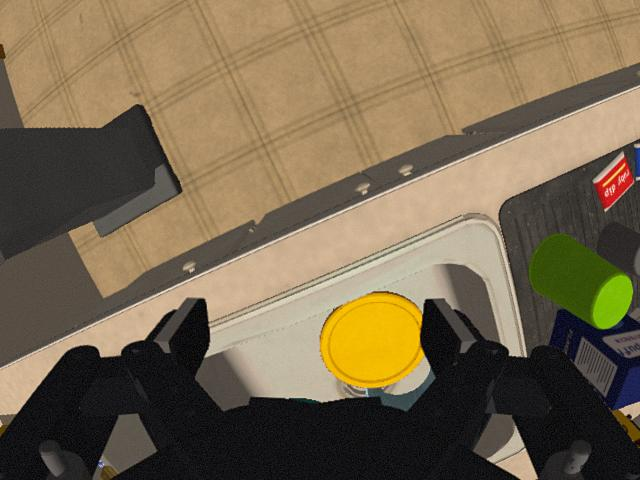

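```bash
python3 -m jog '[{"grip":1.0,"x":0,"y":0,"z":-14,"rx":0,"ry":0,"rz":7}]' 30; python3 -m jog '[{"grip":0.99,"z":-14,"rz":7}]' 30;python3 -m jog --help | head -20
```

```text
time: 0.28
eef_pos: [0.2785, 0.6142, 0.4145]
tcp_rot: [0.872, 0.489, -0.003, 0.002]
contact_force: [0.5, -0.2, -0.1]
opening: 0.88$[0]: bad value
invalid input: not JSON, or not a number
```

```bash
python3 -m jog '[{"grip":1,"x":0,"y":0,"z":-14,"rx":0,"ry":0,"rz":7},{"grip":1,"x":0,"y":0,"z":-14,"rx":0,"ry":0,"rz":7},{"grip":1,"x":0,"y":0,"z":-14,"rx":0,"ry":0,"rz":7},{"grip":1,"x":0,"y":0,"z":-14,"rx":0,"ry":0,"rz":7},{"grip":1,"x":0,"y":0,"z":-14,"rx":0,"ry":0,"rz":7},{"grip":1,"x":0,"y":0,"z":-14,"rx":0,"ry":0,"rz":7},{"grip":1,"x":0,"y":0,"z":0,"rx":0,"ry":0,"rz":7},{"grip":1,"x":0,"y":0,"z":0,"rx":0,"ry":0,"rz":7}]' 30; python3 -m jog '[{"grip":1,"x":10,"y":0,"z":0,"rx":0,"ry":0,"rz":2.6},{"grip":1,"x":36,"y":36,"z":0,"rx":0,"ry":0,"rz":0},{"grip":1,"x":36,"y":36,"z":0,"rx":0,"ry":0,"rz":0},{"grip":1,"x":36,"y":36,"z":0,"rx":0,"ry":0,"rz":0},{"grip":1,"x":36,"y":36,"z":0,"rx":0,"ry":0,"rz":0},{"grip":1,"x":36,"y":36,"z":0,"rx":0,"ry":0,"rz":0},{"grip":1,"x":36,"y":36,"z":0,"rx":0,"ry":0,"rz":0},{"grip":1,"x":10,"y":10,"z":0,"rx":0,"ry":0,"rz":0}]'; python3 - <<'E'
from h import *
snap('wrist','w1.png')
E
```

```text
time: 0.95
eef_pos: [0.2787, 0.6147, 0.5043]
tcp_rot: [1.0, 0.02, 0.001, -0.001]
contact_force: [0.1, 0.8, -0.4]
opening: 0.0
time: 1.62
eef_pos: [0.4788, 0.4248, 0.5023]
tcp_rot: [1.0, -0.002, 0.0, 0.001]
contact_force: [0.0, 0.7, -1.7]
opening: 0.003
```

View pics/w1.png

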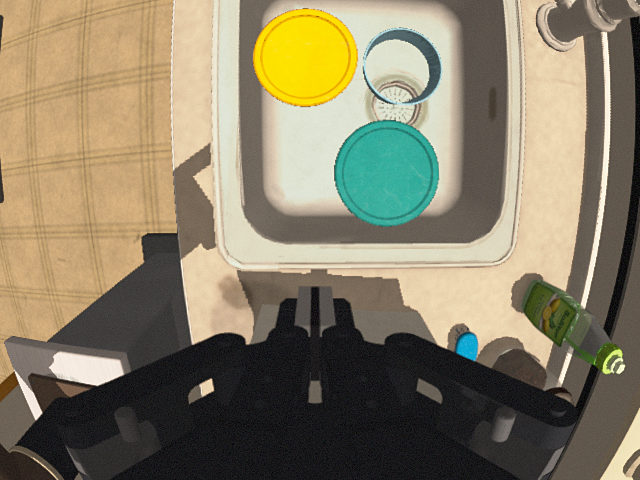

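```bash
python3 -m jog '[{"grip":1,"x":10,"y":10,"z":-30,"rx":0,"ry":0,"rz":0},{"grip":1,"x":10,"y":30,"z":-20,"rx":0,"ry":0,"rz":0},{"grip":1,"x":10,"y":30,"z":0,"rx":0,"ry":0,"rz":0},{"grip":1,"x":10,"y":30,"z":0,"rx":0,"ry":0,"rz":0},{"grip":1,"x":0,"y":30,"z":0,"rx":0,"ry":0,"rz":0},{"grip":1,"x":0,"y":0,"z":0,"rx":0,"ry":0,"rz":0}]'; python3 - <<'E'
from h import *
snap('wrist','w2.png')
E
```

```text
time: 2.17
eef_pos: [0.5157, 0.2956, 0.5529]
tcp_rot: [1.0, -0.002, -0.0, 0.001]
contact_force: [-1.0, 0.3, 0.3]
opening: 0.0
```

View pics/w2.png

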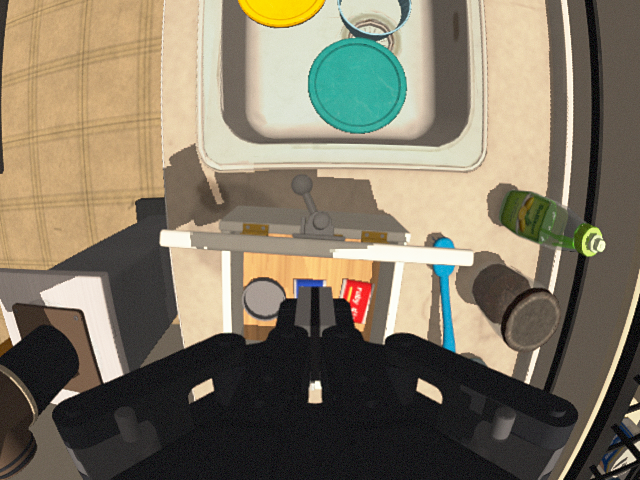

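```bash
python3 - <<'E'
from h import *
w=load('w2.png');t=load('top0.png');s=load('scene0.png')
q=cv2.resize(w['frame'][165:275,240:400],None,fx=5,fy=5,interpolation=cv2.INTER_CUBIC);cv2.imwrite('pics/w2c.png',q[...,::-1])
tip=two(ray(w,321,221,True),ray(s,186,271));print(tip)
tip=two(ray(w,321,221,True),ray(t,117.7,234.3));print(tip)
print('ball',two(ray(w,302,185,True),ray(t,123.7,250.5)),two(ray(w,302,185,True),ray(s,189.3,286)))
for p in [(163,240),(472,257)]: print(ray(w,*p,True)[1])
E
```

```text
(array([0.52018961, 0.31605249, 0.30639313]), np.float64(0.0029826438375029863))
(array([0.51946775, 0.31575544, 0.31024243]), np.float64(0.0022974172742207992))
ball (array([0.506249  , 0.33003943, 0.24836166]), np.float64(0.002795451250517882)) (array([0.50890059, 0.32832875, 0.27237038]), np.float64(0.007874295782506955))
[-0.39810892 -0.23502113 -0.88672112]
[ 0.40930121 -0.27905853 -0.8686765 ]
```

View pics/w2c.png

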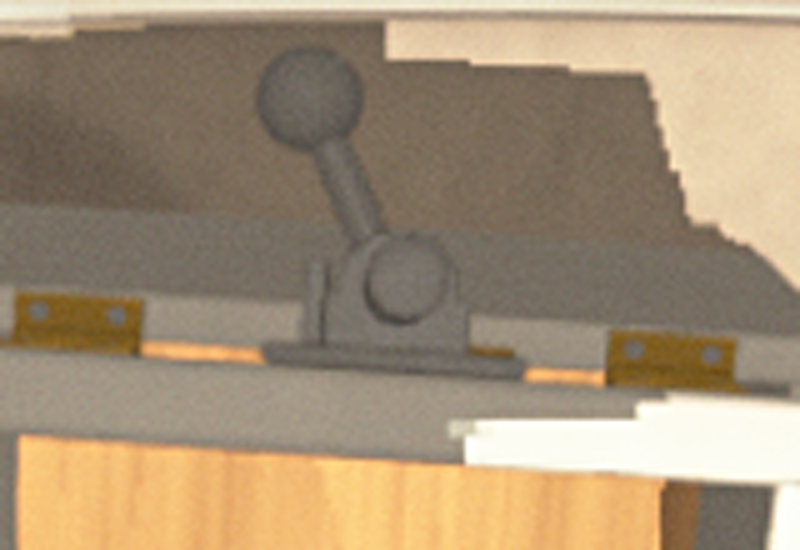

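```bash
python3 -m jog '[{"grip":1,"x":4,"y":-26,"z":0,"rx":0,"ry":0,"rz":0},{"grip":1,"x":0,"y":0,"z":25,"rx":0,"ry":0,"rz":0},{"grip":1,"x":0,"y":0,"z":25,"rx":0,"ry":0,"rz":0},{"grip":1,"x":0,"y":0,"z":10,"rx":0,"ry":0,"rz":0},{"grip":1,"x":0,"y":0,"z":0,"rx":0,"ry":0,"rz":0}]'; python3 - <<'E'
from h import *
snap('wrist','w3.png');c=snap('scene','s3.png');snap('top','t3.png')
q=cv2.resize(c['frame'][150:330,100:300],None,fx=3,fy=3,interpolation=cv2.INTER_CUBIC);cv2.imwrite('pics/s3c.png',q[...,::-1])
E
```

```text
time: 2.63
eef_pos: [0.5187, 0.3256, 0.4884]
tcp_rot: [1.0, 0.001, -0.004, 0.001]
contact_force: [-0.3, -0.3, 0.1]
opening: -0.002
```

View pics/s3c.png

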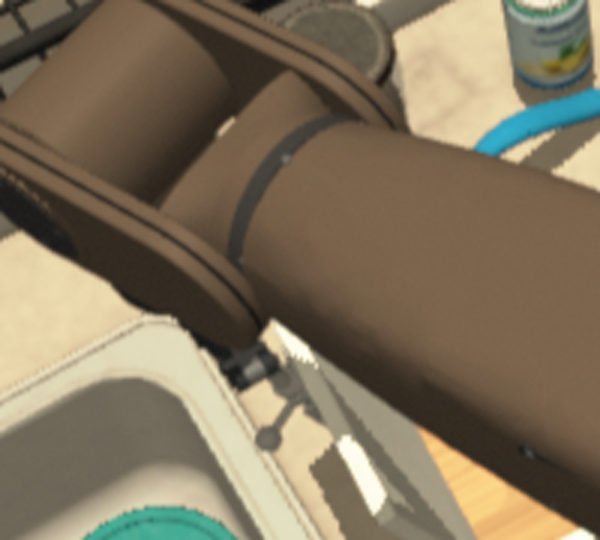

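View pics/w3.png

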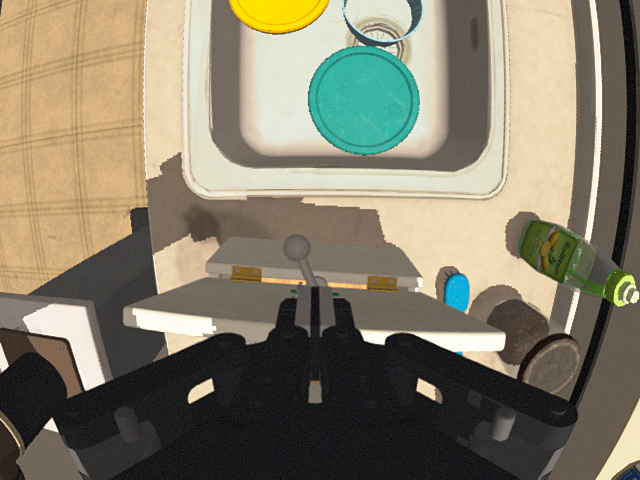

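```bash
python3 - <<'E'
from h import *
w=load('w3.png')
for p in [(.5195,.3158,.3075),(.5195,.3208,.3075),(.5187,.3256,.3154),(.5187,.3366,.3154)]: print(p,proj(w,p,True).round(1))
q=cv2.resize(w['frame'][225:335,240:400],None,fx=5,fy=5,interpolation=cv2.INTER_CUBIC);cv2.imwrite('pics/w3c.png',q[...,::-1])
E
```

```text
(0.5195, 0.3158, 0.3075) [316.9 314.5]
(0.5195, 0.3208, 0.3075) [316.9 304.4]
(0.5187, 0.3256, 0.3154) [315. 302.]
(0.5187, 0.3366, 0.3154) [315.1 277.5]
```

View pics/w3c.png

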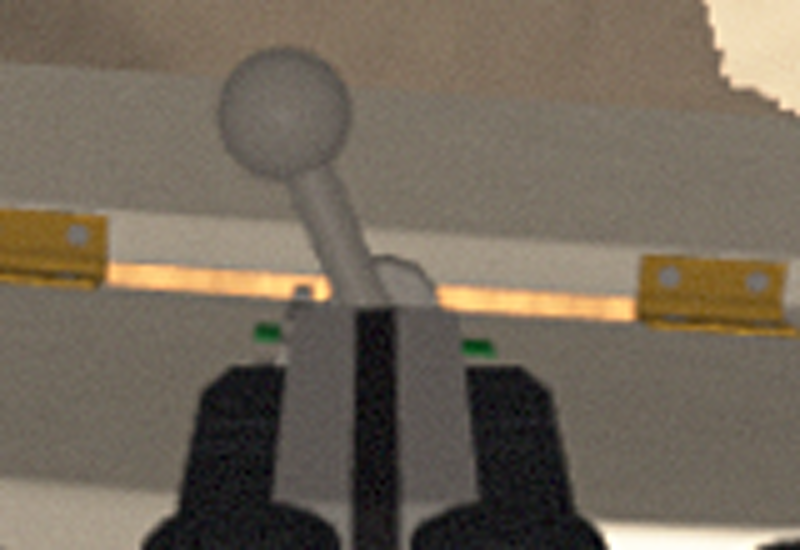

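```bash
python3 -m jog '[{"grip":1,"x":0,"y":1,"z":5,"rx":0,"ry":0,"rz":0},{"grip":1,"x":0,"y":1,"z":4,"rx":0,"ry":0,"rz":0},{"grip":1,"x":0,"y":1,"z":4,"rx":0,"ry":0,"rz":0}]';python3 -m jog '[{"grip":1,"x":0,"y":1,"z":4,"rx":0,"ry":0,"rz":0},{"grip":1,"x":0,"y":1,"z":4,"rx":0,"ry":0,"rz":0}]';python3 -m jog '[{"grip":1,"x":0,"y":1,"z":4,"rx":0,"ry":0,"rz":0},{"grip":1,"x":0,"y":1,"z":2,"rx":0,"ry":0,"rz":0},{"grip":1,"x":0,"y":0,"z":0,"rx":0,"ry":0,"rz":0}]'; python3 - <<'E'
from h import *
w=snap('wrist','w4.png')
q=cv2.resize(w['frame'][225:335,240:400],None,fx=5,fy=5,interpolation=cv2.INTER_CUBIC);cv2.imwrite('pics/w4c.png',q[...,::-1])
E
```

```text
time: 3.03
eef_pos: [0.5196, 0.3213, 0.4806]
tcp_rot: [1.0, -0.0, 0.001, -0.0]
contact_force: [0.8, 0.1, 1.5]
opening: 0.001
time: 3.2
eef_pos: [0.5196, 0.3192, 0.4721]
tcp_rot: [1.0, -0.0, 0.001, -0.0]
contact_force: [-0.6, -0.1, 1.1]
opening: 0.005
time: 3.45
eef_pos: [0.5196, 0.3172, 0.4649]
tcp_rot: [1.0, -0.0, -0.0, 0.0]
contact_force: [-0.4, 0.7, 0.6]
opening: 0.003
```

View pics/w4c.png

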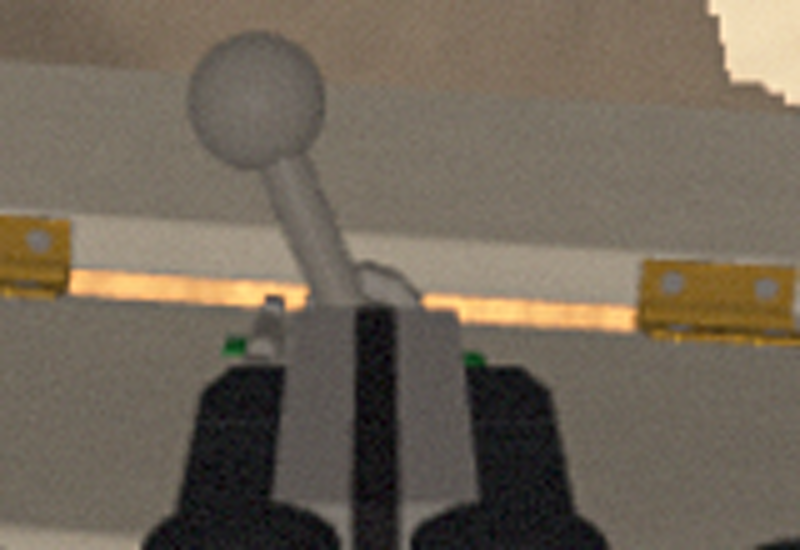

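```bash
python3 -m jog '[{"grip":1,"x":0,"y":0,"z":-30,"rx":0,"ry":0,"rz":0},{"grip":1,"x":0,"y":0,"z":-40,"rx":0,"ry":0,"rz":0},{"grip":1,"x":0,"y":20,"z":-20,"rx":0,"ry":0,"rz":0},{"grip":1,"x":0,"y":0,"z":0,"rx":0,"ry":0,"rz":0}]'; python3 - <<'E'
from h import *
w=snap('wrist','w5.png')
q=cv2.resize(w['frame'][165:275,240:400],None,fx=5,fy=5,interpolation=cv2.INTER_CUBIC);cv2.imwrite('pics/w5c.png',q[...,::-1])
for p in [(.5195,.3158,.3075),(.5195,.311,.2885),(.5195,.310,.2845)]: print(p,((proj(w,p,True)-[240,165])*5).round(1))
E
```

```text
time: 3.83
eef_pos: [0.5194, 0.296, 0.5632]
tcp_rot: [1.0, -0.0, 0.005, -0.001]
contact_force: [0.6, 0.9, 1.1]
opening: -0.001
(0.5195, 0.3158, 0.3075) [342.8 266.2]
(0.5195, 0.311, 0.2885) [343.8 273.4]
(0.5195, 0.31, 0.2845) [344.  274.7]
```

View pics/w5c.png

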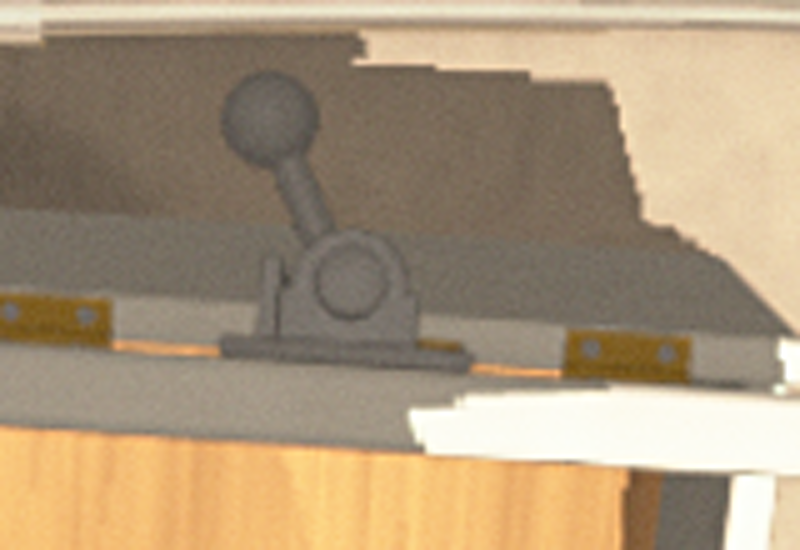

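```bash
python3 -m jog '[{"grip":0,"x":-8,"y":38,"z":0,"rx":0,"ry":0,"rz":0},{"grip":0,"x":-8,"y":38,"z":0,"rx":0,"ry":0,"rz":0},{"grip":0,"x":-8,"y":38,"z":0,"rx":0,"ry":0,"rz":0},{"grip":0,"x":-8,"y":38,"z":0,"rx":0,"ry":0,"rz":0},{"grip":0,"x":-8,"y":38,"z":0,"rx":0,"ry":0,"rz":0},{"grip":0,"x":-8,"y":38,"z":0,"rx":0,"ry":0,"rz":0},{"grip":0,"x":-8,"y":38,"z":0,"rx":0,"ry":0,"rz":0},{"grip":0,"x":-8,"y":38,"z":0,"rx":0,"ry":0,"rz":0}]';python3 -m jog '[{"grip":0,"x":-8,"y":38,"z":0,"rx":0,"ry":0,"rz":0},{"grip":0,"x":-8,"y":38,"z":0,"rx":0,"ry":0,"rz":0},{"grip":0,"x":-3,"y":38,"z":10,"rx":0,"ry":0,"rz":0},{"grip":0,"x":0,"y":38,"z":15,"rx":0,"ry":0,"rz":0},{"grip":0,"x":0,"y":22,"z":30,"rx":0,"ry":0,"rz":0},{"grip":0,"x":0,"y":0,"z":40,"rx":0,"ry":0,"rz":0},{"grip":0,"x":0,"y":0,"z":35,"rx":0,"ry":0,"rz":0},{"grip":0,"x":0,"y":0,"z":0,"rx":0,"ry":0,"rz":0}]'; python3 - <<'E'
from h import *
w=snap('wrist','w6.png')
E
```

```text
time: 4.55
eef_pos: [0.4548, -0.0078, 0.5538]
tcp_rot: [1.0, 0.0, -0.001, -0.0]
contact_force: [1.3, -0.0, 0.6]
opening: 1.002
time: 5.22
eef_pos: [0.4345, -0.1797, 0.4151]
tcp_rot: [1.0, -0.001, -0.008, -0.006]
contact_force: [-1.1, 0.7, -1.3]
opening: 1.0
```

View pics/w6.png

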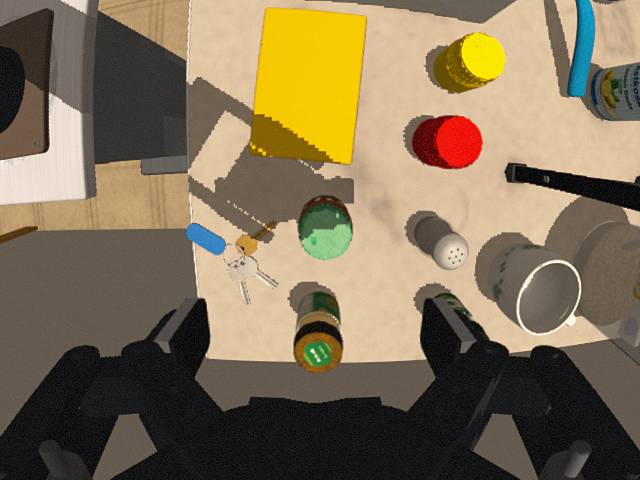

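```bash
python3 - <<'E'
from h import *
w=load('w6.png');g=w['frame'].astype(int)[190:265,290:360]
m=((g[...,1]>g[...,0]+15)&(g[...,1]>90)).astype(np.uint8)
cs,_=cv2.findContours(m,0,1);k=max(cs,key=cv2.contourArea);(e)=cv2.minEnclosingCircle(k);M=cv2.moments(k)
print(e, M['m10']/M['m00']+290,M['m01']/M['m00']+190)
u,v=e[0][0]+290,e[0][1]+190
print(onz(w,u,v,.08,True),onz(w,M['m10']/M['m00']+290,M['m01']/M['m00']+190,.08,True))
print(get_state()['eef_pos'],get_state()['tcp_rot'])
for nm,u,v,z in [('jarA',319,351,.105),('carton r',351,163,.178),('carton l',251,155,.178)]: print(nm,onz(w,u,v,z,True).round(4))
E
```

```text
((36.0, 44.0), 26.832914352416992) 325.858846221287 234.77292652989655
[ 0.4396922  -0.18639873  0.08      ] [ 0.4395768  -0.18706941  0.08      ]
[ 0.43546389 -0.17995585  0.41977099] [ 9.99979422e-01 -2.67359232e-04 -5.20610454e-03 -3.73896632e-03]
jarA [ 0.4341 -0.2849  0.105 ]
carton r [ 0.452  -0.1227  0.178 ]
carton l [ 0.3962 -0.1178  0.178 ]
```

```bash
python3 -m jog '[{"grip":0,"x":2,"y":4,"z":0,"rx":0,"ry":0,"rz":0},{"grip":0,"x":0,"y":0,"z":35,"rx":0,"ry":0,"rz":0},{"grip":0,"x":0,"y":0,"z":35,"rx":0,"ry":0,"rz":0},{"grip":0,"x":0,"y":0,"z":35,"rx":0,"ry":0,"rz":0},{"grip":0,"x":0,"y":0,"z":10,"rx":0,"ry":0,"rz":0},{"grip":0,"x":0,"y":0,"z":0,"rx":0,"ry":0,"rz":0}]'; python3 - <<'E'
from h import *
w=snap('wrist','w7.png'); print(get_state()['eef_pos'],proj(w,[.438,-.1845,.08],True))
E
```

```text
time: 5.77
eef_pos: [0.4388, -0.1844, 0.3101]
tcp_rot: [1.0, 0.0, -0.001, -0.001]
contact_force: [-0.4, 1.6, 1.1]
opening: 1.004
[ 0.43947878 -0.18487376  0.3123154 ] [312.25201064 261.44561452]
```

View pics/w7.png

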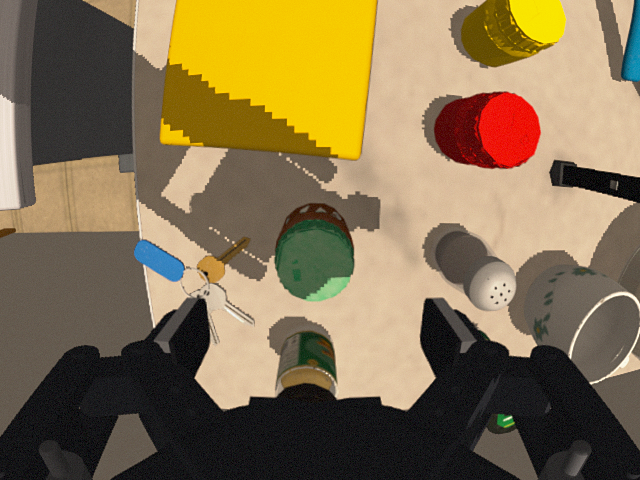

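```bash
python3 -m jog '[{"grip":0,"x":0,"y":0,"z":30,"rx":0,"ry":0,"rz":0},{"grip":0,"x":0,"y":0,"z":30,"rx":0,"ry":0,"rz":0},{"grip":0,"x":0,"y":0,"z":25,"rx":0,"ry":0,"rz":0},{"grip":0,"x":0,"y":0,"z":9,"rx":0,"ry":0,"rz":0},{"grip":0,"x":0,"y":0,"z":0,"rx":0,"ry":0,"rz":0},{"grip":0.5,"x":0,"y":0,"z":0,"rx":0,"ry":0,"rz":0},{"grip":0.7,"x":0,"y":0,"z":0,"rx":0,"ry":0,"rz":0},{"grip":0.7,"x":0,"y":0,"z":0,"rx":0,"ry":0,"rz":0}]' 35;python3 -m jog '[{"grip":0.8,"x":0,"y":0,"z":0,"rx":0,"ry":0,"rz":0},{"grip":0.8,"x":0,"y":0,"z":0,"rx":0,"ry":0,"rz":0}]' ; python3 - <<'E'
from h import *
w=snap('wrist','w8.png'); print(get_state()['eef_pos'])
E
```

```text
time: 6.48
eef_pos: [0.4397, -0.1853, 0.2192]
tcp_rot: [1.0, 0.0, 0.002, 0.001]
contact_force: [-0.9, -0.5, -0.1]
opening: 0.604
time: 6.65
eef_pos: [0.4395, -0.1853, 0.2192]
tcp_rot: [1.0, 0.0, 0.001, 0.001]
contact_force: [-1.8, -0.0, 6.8]
opening: 0.543
[ 0.43952251 -0.18525536  0.21917418]
```

View pics/w8.png

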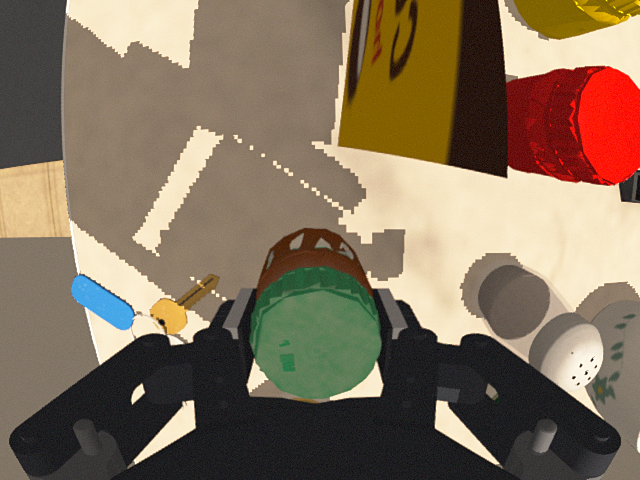

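```bash
python3 - <<'E'
from h import *
w=load('w8.png'); 
for v in (327,331,335): print(onz(w,315.5,v,.08,True).round(4))
t=load('top0.png')
R=np.array([[np.cos(-.07),-np.sin(-.07)],[np.sin(-.07),np.cos(-.07)]])
for c,u,v in [(t,259.7,308.2),(load('w2.png'),265,297)]:
    for z in (.012,.025):
        p=onz(c,u,v,z,c is not t); print('cup',z,p.round(4),'own',(R.T@(p[:2]-[.507,.156])).round(4))
q=cv2.resize(load('w2.png')['frame'][270:330,230:310],None,fx=8,fy=8,interpolation=cv2.INTER_CUBIC);cv2.imwrite('pics/cup2.png',q[...,::-1])
E
```

```text
[ 0.4413 -0.179   0.08  ]
[ 0.4413 -0.1805  0.08  ]
[ 0.4413 -0.182   0.08  ]
cup 0.012 [0.4383 0.1367 0.012 ] own [-0.0672 -0.024 ]
cup 0.025 [0.4374 0.1349 0.025 ] own [-0.068  -0.0259]
cup 0.012 [0.4414 0.1359 0.012 ] own [-0.064  -0.0246]
cup 0.025 [0.4433 0.1416 0.025 ] own [-0.0625 -0.0188]
```

View pics/cup2.png

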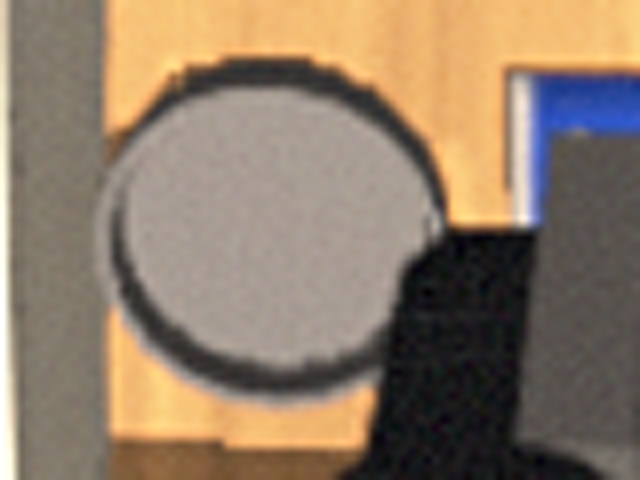

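```bash
python3 -m jog '[{"grip":0.8,"x":0,"y":0,"z":-10,"rx":0,"ry":0,"rz":0},{"grip":0.8,"x":0,"y":0,"z":-25,"rx":0,"ry":0,"rz":0},{"grip":0.8,"x":0,"y":0,"z":-35,"rx":0,"ry":0,"rz":0},{"grip":0.8,"x":0,"y":0,"z":-35,"rx":0,"ry":0,"rz":7},{"grip":0.8,"x":0,"y":0,"z":-35,"rx":0,"ry":0,"rz":7},{"grip":0.8,"x":0,"y":0,"z":-35,"rx":0,"ry":0,"rz":7},{"grip":0.8,"x":0,"y":0,"z":-25,"rx":0,"ry":0,"rz":7},{"grip":0.8,"x":0,"y":0,"z":0,"rx":0,"ry":0,"rz":7}]';python3 -m jog '[{"grip":0.8,"x":0,"y":0,"z":0,"rx":0,"ry":0,"rz":7},{"grip":0.8,"x":0,"y":0,"z":0,"rx":0,"ry":0,"rz":7},{"grip":0.8,"x":0,"y":0,"z":0,"rx":0,"ry":0,"rz":7},{"grip":0.8,"x":0,"y":0,"z":0,"rx":0,"ry":0,"rz":7},{"grip":0.8,"x":0,"y":0,"z":0,"rx":0,"ry":0,"rz":7},{"grip":0.8,"x":0,"y":0,"z":0,"rx":0,"ry":0,"rz":7},{"grip":0.8,"x":0,"y":0,"z":0,"rx":0,"ry":0,"rz":7},{"grip":0.8,"x":0,"y":0,"z":0,"rx":0,"ry":0,"rz":7}]';python3 -m jog '[{"grip":0.8,"x":0,"y":0,"z":0,"rx":0,"ry":0,"rz":3},{"grip":0.8,"x":-36,"y":0,"z":0,"rx":0,"ry":0,"rz":0},{"grip":0.8,"x":-36,"y":0,"z":0,"rx":0,"ry":0,"rz":0},{"grip":0.8,"x":-36,"y":0,"z":0,"rx":0,"ry":0,"rz":0},{"grip":0.8,"x":-36,"y":0,"z":0,"rx":0,"ry":0,"rz":0},{"grip":0.8,"x":-36,"y":0,"z":0,"rx":0,"ry":0,"rz":0},{"grip":0.8,"x":-36,"y":0,"z":0,"rx":0,"ry":0,"rz":0},{"grip":0.8,"x":0,"y":0,"z":0,"rx":0,"ry":0,"rz":0}]';python3 - <<'E'
from h import *
w=snap('wrist','w9.png'); print(get_state()['eef_pos'])
E
```

```text
time: 7.37
eef_pos: [0.4393, -0.1849, 0.4254]
tcp_rot: [0.953, -0.303, 0.007, 0.002]
contact_force: [1.8, -1.0, 0.2]
opening: 0.541
time: 8.03
eef_pos: [0.4383, -0.1843, 0.4177]
tcp_rot: [-0.699, 0.715, -0.0, 0.0]
contact_force: [-0.2, 0.1, -1.5]
opening: 0.545
time: 8.7
eef_pos: [0.4529, 0.0356, 0.4178]
tcp_rot: [-0.684, 0.729, 0.0, 0.001]
contact_force: [0.2, 0.1, -0.5]
opening: 0.539
[0.4530344  0.03367751 0.41769612]
```

View pics/w9.png

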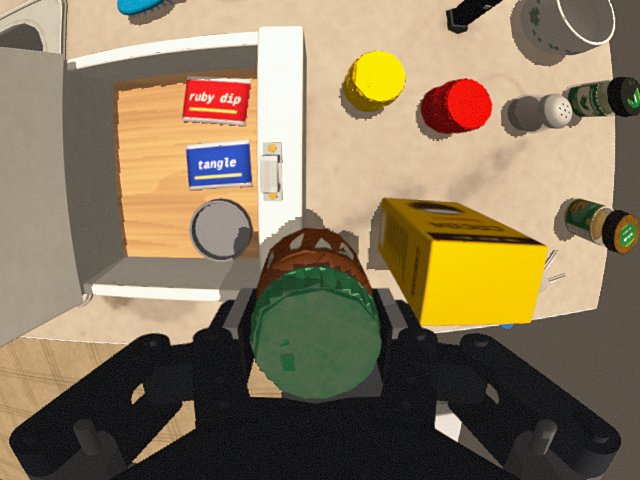

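```bash
python3 - <<'E'
from h import *
w=load('w9.png')
q=cv2.resize(w['frame'][185:275,175:265],None,fx=6,fy=6,interpolation=cv2.INTER_CUBIC);cv2.imwrite('pics/cup3.png',q[...,::-1])
q=cv2.resize(w['frame'][130:210,230:310],None,fx=7,fy=7,interpolation=cv2.INTER_CUBIC);cv2.imwrite('pics/keep3.png',q[...,::-1])
print([onz(w,*p,.112,True).round(4).tolist() for p in [(303,27),(258,28)]])
E
```

```text
[[0.6107, 0.0332, 0.112], [0.6133, 0.0665, 0.112]]
```

View pics/cup3.png

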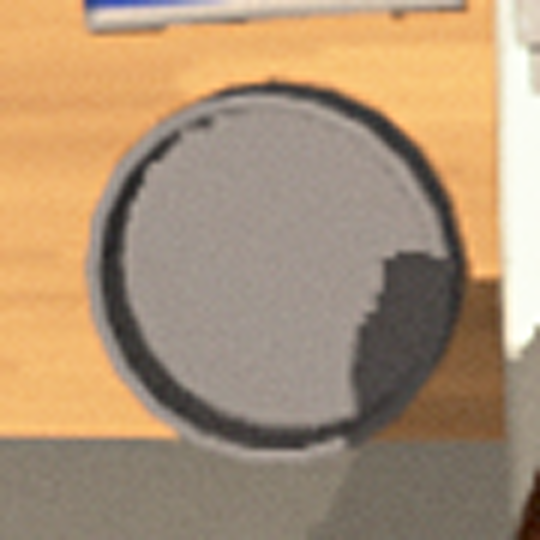

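View pics/keep3.png

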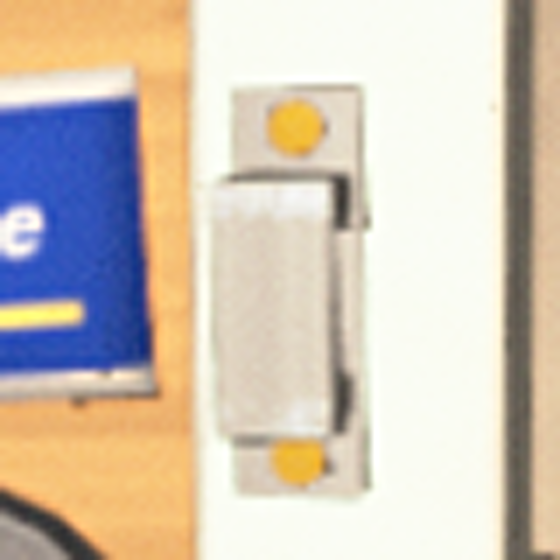

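```bash
python3 - <<'E'
from h import *
w=load('w9.png')
for z in (.012,.025): print('cup',z,onz(w,221.2,230,z,True).round(4))
a=onz(w,272.4,148.1,.114,True);b=onz(w,272.6,195.7,.114,True);print(a,b,(a+b)/2, np.arctan2(*(a-b)[1::-1]))
th=-.07
R=np.array([[np.cos(th),-np.sin(th)],[np.sin(th),np.cos(th)]])
print('keeper pred',R@[0,-.092]+[.507,.156])
for p in ['top0']:
  t=load(p+'.png'); print([onz(t,*q,z).round(4) for q,z in [((293.2,270.5),.125)]])
# corner preds
for o in [(.112,-.113),(.112,-.079)]: print(R@o+[.507,.156])
# held cap in tool
s=get_state();print(s['eef_pos'])
p=onz(w,316,331,s['eef_pos'][2]-.219+.08,True);d=p-s['eef_pos'];print(p,d, 'tool xy', d[0]*np.cos(-1.64)+d[1]*np.sin(-1.64), d[0]*np.sin(-1.64)-d[1]*np.cos(-1.64))
E
```

```text
cup 0.012 [0.439  0.1352 0.012 ]
cup 0.025 [0.4418 0.1316 0.025 ]
[0.51999344 0.0613293  0.114     ] [0.48468867 0.06399968 0.114     ] [0.50234105 0.06266449 0.114     ] -0.07549416358357065
keeper pred [0.50056526 0.06422531]
[array([0.5026, 0.0634, 0.125 ])]
[0.61082217 0.03544314]
[0.61320023 0.06935987]
[0.4530344  0.03367751 0.41769612]
[0.46120108 0.03315704 0.27869612] [ 0.00816668 -0.00052046 -0.139     ] tool xy -4.549441588267431e-05 -0.008183118195288079
```

```bash
python3 -m jog '[{"grip":0.8,"x":-34,"y":8,"z":0,"rx":0,"ry":0,"rz":0},{"grip":0.8,"x":-34,"y":8,"z":0,"rx":0,"ry":0,"rz":0},{"grip":0.8,"x":-32,"y":7,"z":0,"rx":0,"ry":0,"rz":0},{"grip":0.8,"x":0,"y":0,"z":35,"rx":0,"ry":0,"rz":0},{"grip":0.8,"x":0,"y":0,"z":35,"rx":0,"ry":0,"rz":0},{"grip":0.8,"x":0,"y":0,"z":35,"rx":0,"ry":0,"rz":0},{"grip":0.8,"x":0,"y":0,"z":30,"rx":0,"ry":0,"rz":0},{"grip":0.8,"x":0,"y":0,"z":0,"rx":0,"ry":0,"rz":0}]';python3 - <<'E'
from h import *
w=snap('wrist','w10.png'); print(get_state()['eef_pos']);
for n in ('top','scene'):
  c=snap(n,n+'10.png');
t=load('top10.png')['frame'][270:350,220:320];s=load('scene10.png')['frame'][270:350,260:360]
cv2.imwrite('pics/ts10.png',cv2.resize(np.hstack([t,s]),None,fx=4,fy=4,interpolation=cv2.INTER_CUBIC)[...,::-1])
E
```

```text
time: 9.42
eef_pos: [0.435, 0.1312, 0.2758]
tcp_rot: [-0.682, 0.732, 0.004, -0.005]
contact_force: [-1.2, 1.0, -0.7]
opening: 0.54
[0.43642883 0.13134395 0.27913788]
```

View pics/w10.png

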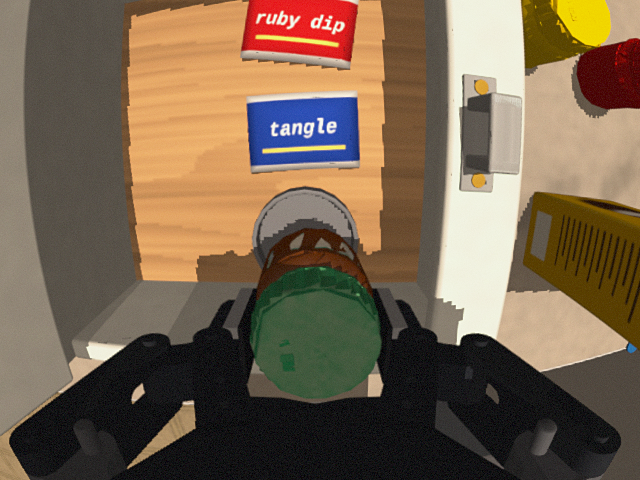

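View pics/ts10.png

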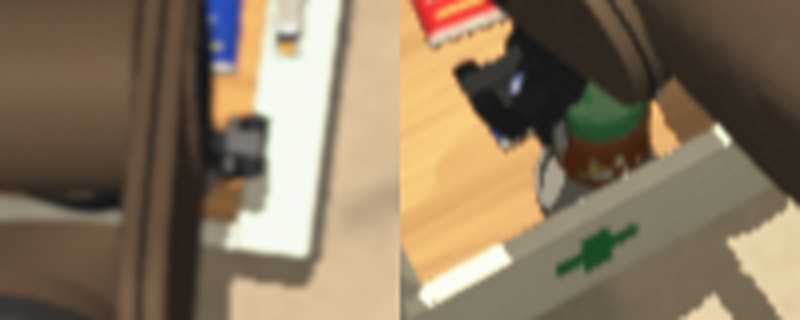

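```bash
python3 - <<'E'
from h import *
w=load('w10.png'); 
for z in (.020,.025):
  a=onz(w,305.5,187,z,True);l=onz(w,253,232,z,True);r=onz(w,358,232,z,True);print('rim',z,a.round(4),l.round(4),r.round(4),np.linalg.norm(l-r).round(4))
for zb in (.055,.060):print('bot',onz(w,314,229,zb,True).round(4))
print('cap',onz(w,315.5,331,.14,True).round(4))
print(get_state()['eef_pos'])
q=cv2.resize(w['frame'][180:300,235:395],None,fx=5,fy=5,interpolation=cv2.INTER_CUBIC);cv2.imwrite('pics/w10c.png',q[...,::-1])
E
```

```text
rim 0.02 [0.4736 0.1317 0.02  ] [0.4479 0.1668 0.02  ] [0.4432 0.101  0.02  ] 0.0659
rim 0.025 [0.4743 0.1315 0.025 ] [0.4491 0.1658 0.025 ] [0.4445 0.1016 0.025 ] 0.0644
bot [0.4557 0.1278 0.055 ]
bot [0.4569 0.1277 0.06  ]
cap [0.4433 0.1282 0.14  ]
[0.43858008 0.13166829 0.28354279]
```

View pics/w10c.png

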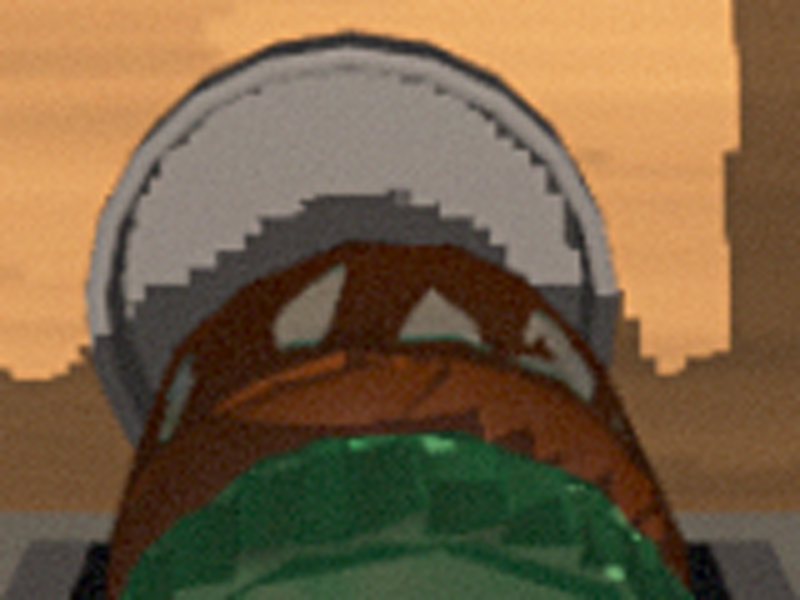

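```bash
python3 - <<'E'
from h import *
w=load('w8.png'); 
q=cv2.resize(w['frame'][215:415,225:405],None,fx=3,fy=3,interpolation=cv2.INTER_CUBIC);cv2.imwrite('pics/w8c.png',q[...,::-1])
print('bottom near edge',onz(w,313,229,0,True)); print('bottom ctr y',onz(w,313,229,0,True)[1]-.024)
print('bottom near edge z.003',onz(w,313,229,.003,True))
print('cap top far/near', onz(w,315.5,398,.08,True),onz(w,315.5,275,.08,True),onz(w,315.5,265,.063,True))
for y in (-.1853,-.1825,-.18): print(y,[proj(w,[.4413,y+d,z],True).round(1)[1] for d,z in [(.024,0),(.023,.08),(-.023,.08)]])
E
```

```text
bottom near edge [ 0.44036142 -0.16490149  0.        ]
bottom ctr y -0.18890148541001323
bottom near edge z.003 [ 0.44036761 -0.16419174  0.003     ]
cap top far/near [ 0.4413265  -0.20922815  0.08      ] [ 0.44128351 -0.16064098  0.08      ] [ 0.44136481 -0.16316184  0.063     ]
-0.1853 [np.float64(222.2), np.float64(280.0), np.float64(396.1)]
-0.1825 [np.float64(216.9), np.float64(271.6), np.float64(390.2)]
-0.18 [np.float64(212.2), np.float64(263.9), np.float64(384.9)]
```

View pics/w8c.png

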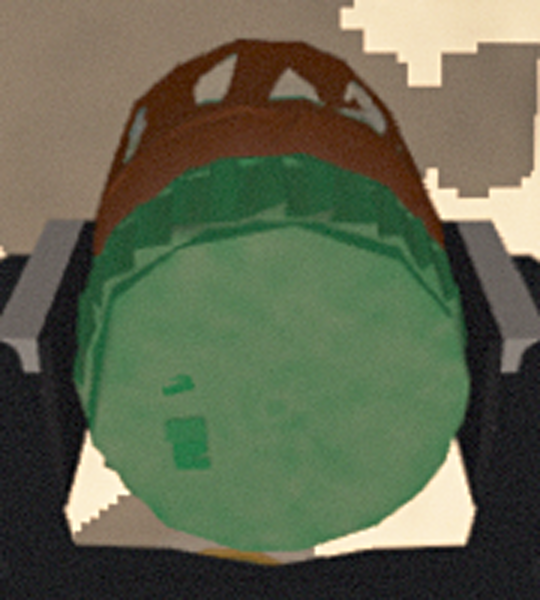

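```bash
python3 -m jog '[{"grip":0.8,"x":-6,"y":-6,"z":5,"rx":0,"ry":0,"rz":0},{"grip":0.8,"x":0,"y":0,"z":5,"rx":0,"ry":0,"rz":0},{"grip":0.8,"x":0,"y":0,"z":0,"rx":0,"ry":0,"rz":0},{"grip":0.8,"x":0,"y":0,"z":0,"rx":0,"ry":0,"rz":0},{"grip":0.8,"x":0,"y":0,"z":0,"rx":0,"ry":0,"rz":0}]';python3 - <<'E'
from h import *
w=snap('wrist','w11.png'); print(get_state()['eef_pos']);
q=cv2.resize(w['frame'][180:300,235:395],None,fx=5,fy=5,interpolation=cv2.INTER_CUBIC);cv2.imwrite('pics/w11c.png',q[...,::-1])
E
```

```text
time: 9.98
eef_pos: [0.4443, 0.1377, 0.2728]
tcp_rot: [-0.682, 0.731, -0.001, 0.001]
contact_force: [-0.1, 0.3, -1.1]
opening: 0.54
[0.44418462 0.1377025  0.27254731]
```

View pics/w11c.png

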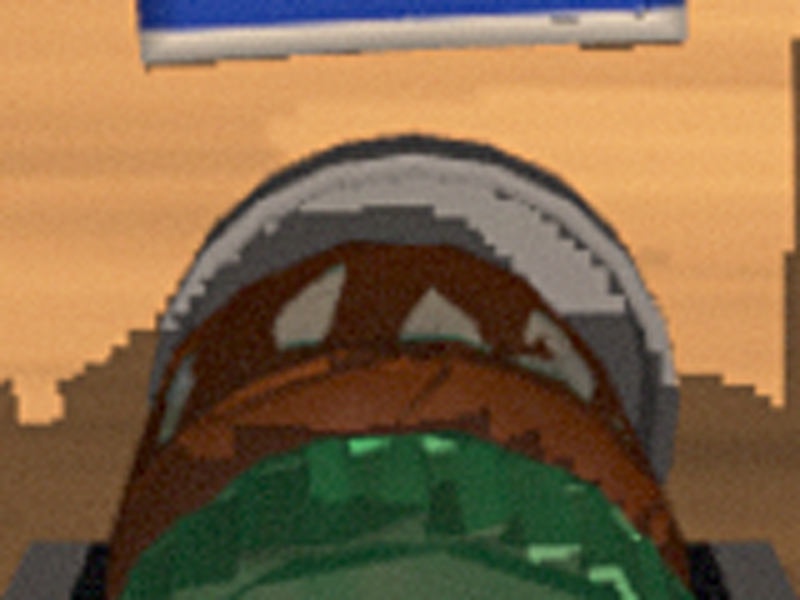

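```bash
python3 - <<'E'
from h import *
w=load('w11.png'); z=.025
a=onz(w,317.8,210.4,z,True);l=onz(w,235+30,256,z,True);r=onz(w,235+135.5,256,z,True);print('rim',z,a.round(4),l.round(4),r.round(4),np.linalg.norm(l-r).round(4),'ctr',a[0]-.033,(l+r)[1]/2)
b=onz(w,314,228.3,.0535,True);print('bot edge',b,'ctr',b[0]-.024)
E
```

```text
rim 0.025 [0.473  0.1321 0.025 ] [0.447  0.1664 0.025 ] [0.4424 0.1016 0.025 ] 0.065 ctr 0.4399708619458126 0.1339820433763636
bot edge [0.46882289 0.1345384  0.0535    ] ctr 0.4448228906662647
```

```bash
python3 -m jog '[{"grip":0.8,"x":0,"y":3.5,"z":8,"rx":0,"ry":0,"rz":0},{"grip":0.8,"x":0,"y":0,"z":8,"rx":0,"ry":0,"rz":0},{"grip":0.8,"x":0,"y":0,"z":6,"rx":0,"ry":0,"rz":0},{"grip":0.8,"x":0,"y":0,"z":0,"rx":0,"ry":0,"rz":0},{"grip":0.8,"x":0,"y":0,"z":0,"rx":0,"ry":0,"rz":0}]';python3 - <<'E'
from h import *
w=snap('wrist','w12.png'); print(get_state()['eef_pos']);
q=cv2.resize(w['frame'][180:300,235:395],None,fx=5,fy=5,interpolation=cv2.INTER_CUBIC);cv2.imwrite('pics/w12c.png',q[...,::-1])
E
```

```text
time: 10.45
eef_pos: [0.4402, 0.138, 0.2487]
tcp_rot: [-0.682, 0.731, 0.001, -0.001]
contact_force: [-0.4, -0.0, -0.6]
opening: 0.539
[0.44051668 0.13806267 0.24929592]
```

View pics/w12c.png

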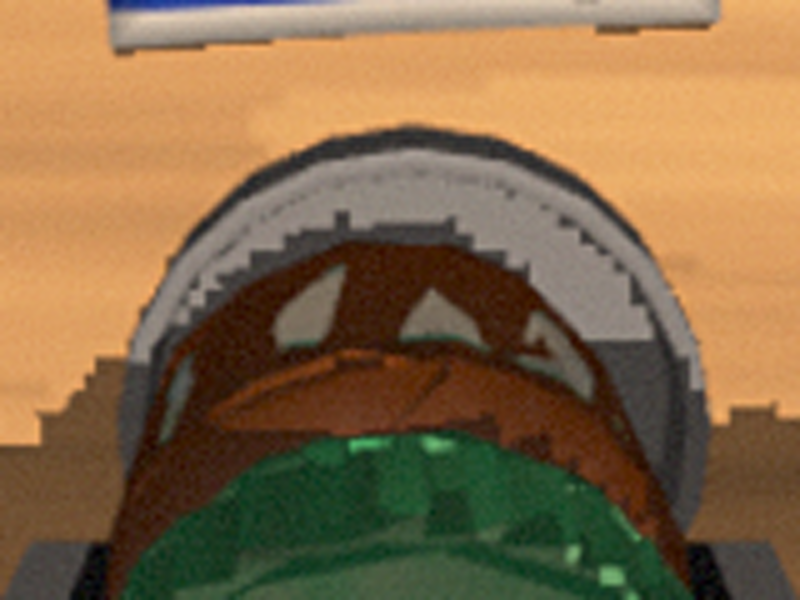

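```bash
python3 -m jog '[{"grip":0.8,"x":2,"y":-1.5,"z":0,"rx":0,"ry":0,"rz":0},{"grip":0.8,"x":0,"y":0,"z":5,"rx":0,"ry":0,"rz":0},{"grip":0.8,"x":0,"y":0,"z":5,"rx":0,"ry":0,"rz":0},{"grip":0.8,"x":0,"y":0,"z":3,"rx":0,"ry":0,"rz":0},{"grip":0.8,"x":0,"y":0,"z":0,"rx":0,"ry":0,"rz":0}]';python3 - <<'E'
from h import *
w=snap('wrist','w13.png'); print(get_state()['eef_pos']);
q=cv2.resize(w['frame'][180:300,235:395],None,fx=5,fy=5,interpolation=cv2.INTER_CUBIC);cv2.imwrite('pics/w13c.png',q[...,::-1])
E
```

```text
time: 10.92
eef_pos: [0.4415, 0.136, 0.2357]
tcp_rot: [-0.682, 0.731, 0.001, -0.001]
contact_force: [-0.5, 0.0, -0.7]
opening: 0.539
[0.44165665 0.13597486 0.23607818]
```

View pics/w13c.png

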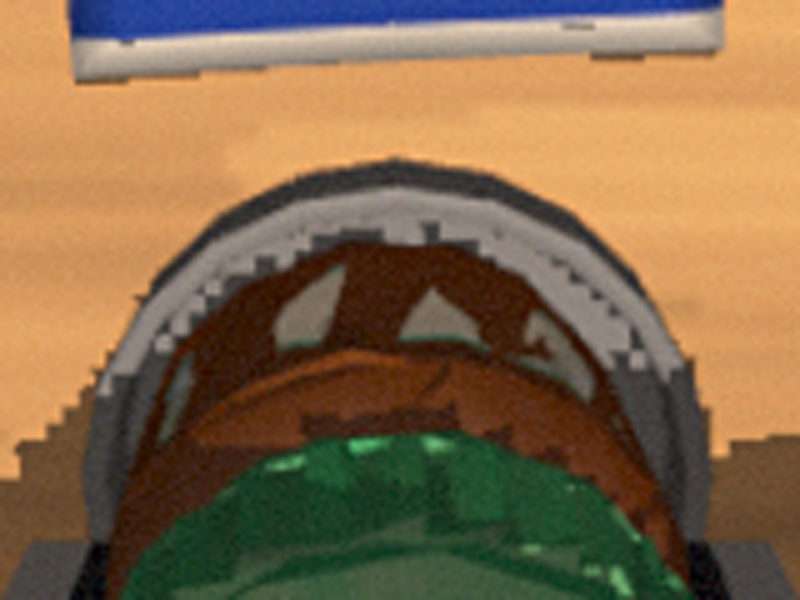

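```bash
python3 -m jog '[{"grip":0.8,"x":0,"y":0,"z":2.5,"rx":0,"ry":0,"rz":0},{"grip":0.8,"x":0,"y":0,"z":1,"rx":0,"ry":0,"rz":0},{"grip":0.8,"x":0,"y":0,"z":0,"rx":0,"ry":0,"rz":0}]';python3 -m jog '[{"grip":0.8,"x":0,"y":0,"z":1,"rx":0,"ry":0,"rz":0},{"grip":0.8,"x":0,"y":0,"z":0,"rx":0,"ry":0,"rz":0}]';python3 -m jog '[{"grip":0.8,"x":0,"y":0,"z":1,"rx":0,"ry":0,"rz":0},{"grip":0.8,"x":0,"y":0,"z":0,"rx":0,"ry":0,"rz":0}]'
```

```text
time: 11.22
eef_pos: [0.4423, 0.1363, 0.2336]
tcp_rot: [-0.682, 0.731, -0.0, 0.001]
contact_force: [0.9, 3.6, 0.0]
opening: 0.538
time: 11.38
eef_pos: [0.4425, 0.1364, 0.2328]
tcp_rot: [-0.682, 0.731, -0.0, 0.002]
contact_force: [1.6, 6.0, -1.5]
opening: 0.541
time: 11.55
eef_pos: [0.4427, 0.1365, 0.2323]
tcp_rot: [-0.682, 0.732, -0.0, 0.002]
contact_force: [1.4, 6.8, 4.2]
opening: 0.54
```

```bash
python3 - <<'E'
from h import *
w=snap('wrist','w14.png'); s=get_state();print(s['eef_pos'],s['contact_force'],s['wrist_torque']);
E
```

```text
[0.4426807  0.13650419 0.23233343] [1.33929962 4.9662008  3.33003048] [ 0.58653488  0.05066447 -0.05822614]
```

View pics/w14.png

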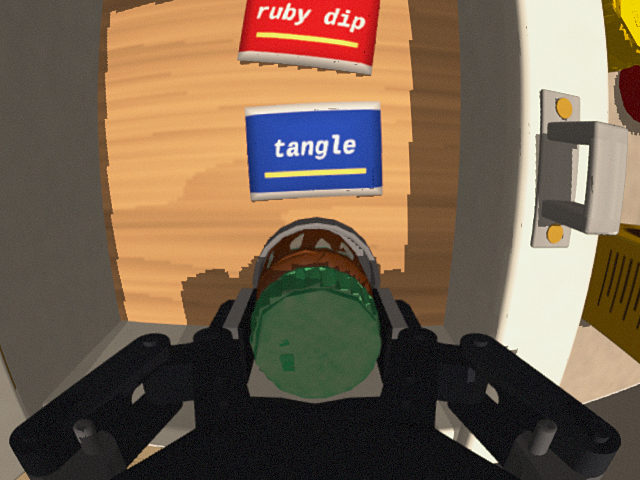

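```bash
python3 -m jog '[{"grip":0.42,"x":0,"y":0,"z":0,"rx":0,"ry":0,"rz":0},{"grip":0.35,"x":0,"y":0,"z":0,"rx":0,"ry":0,"rz":0},{"grip":0.35,"x":0,"y":0,"z":0,"rx":0,"ry":0,"rz":0}]';python3 -m jog '[{"grip":0.35,"x":0,"y":0,"z":-4,"rx":0,"ry":0,"rz":0},{"grip":0.3,"x":0,"y":0,"z":-10,"rx":0,"ry":0,"rz":0},{"grip":0.3,"x":0,"y":0,"z":0,"rx":0,"ry":0,"rz":0}]'; python3 - <<'E'
from h import *
w=snap('wrist','w15.png'); s=get_state();print(s['eef_pos'],s['contact_force'],s['wrist_torque']);
E
```

```text
time: 11.85
eef_pos: [0.4426, 0.1389, 0.2327]
tcp_rot: [-0.681, 0.732, 0.002, 0.006]
contact_force: [1.7, 23.8, 2.1]
opening: 0.649
time: 12.1
eef_pos: [0.4425, 0.136, 0.2468]
tcp_rot: [-0.682, 0.731, -0.001, 0.001]
contact_force: [0.7, -0.1, 0.5]
opening: 0.699
[0.4423338  0.13580387 0.24620232] [-0.45042158 -0.66955717  0.23809426] [0.08398174 0.0055545  0.04052774]
```

View pics/w15.png

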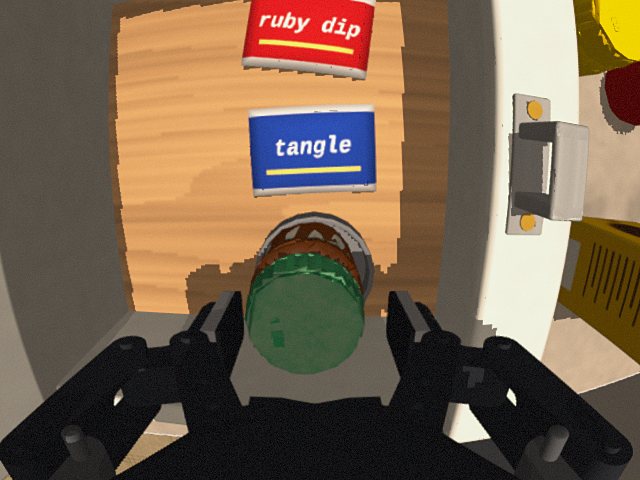

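```bash
python3 -m jog '[{"grip":0.3,"x":0,"y":0,"z":-20,"rx":0,"ry":0,"rz":0},{"grip":0.3,"x":0,"y":0,"z":-35,"rx":0,"ry":0,"rz":0},{"grip":0.3,"x":0,"y":0,"z":-40,"rx":0,"ry":0,"rz":0},{"grip":0.3,"x":0,"y":0,"z":-40,"rx":0,"ry":0,"rz":0},{"grip":0.5,"x":0,"y":35,"z":0,"rx":0,"ry":0,"rz":0},{"grip":0.8,"x":0,"y":30,"z":0,"rx":0,"ry":0,"rz":0},{"grip":1,"x":0,"y":0,"z":0,"rx":0,"ry":0,"rz":0}]'; python3 - <<'E'
from h import *
w=snap('wrist','w16.png'); s=get_state();print(s['eef_pos'],s['contact_force'],s['wrist_torque']);
q=cv2.resize(w['frame'][185:335,235:395],None,fx=4,fy=4,interpolation=cv2.INTER_CUBIC);cv2.imwrite('pics/w16c.png',q[...,::-1])
E
```

```text
time: 12.73
eef_pos: [0.3736, 0.1404, 0.3795]
tcp_rot: [-0.682, 0.731, 0.001, -0.001]
contact_force: [-0.2, 0.4, -0.9]
opening: 0.28
[0.3751616  0.14024225 0.37962228] [-0.02815605 -1.33388222  0.21793219] [ 0.00395835 -0.06673573 -0.0276551 ]
```

View pics/w16.png

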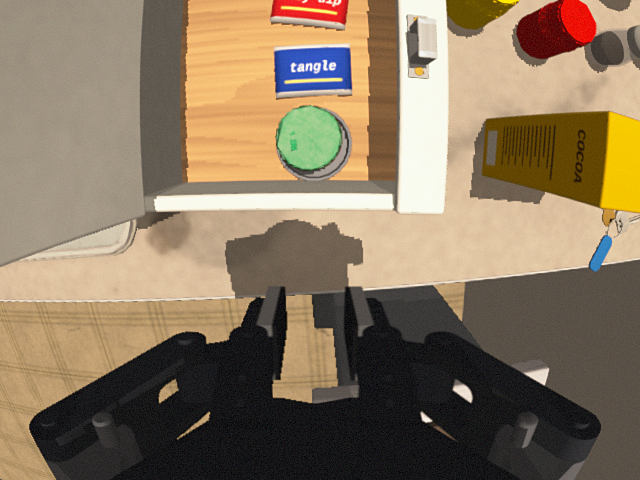

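```bash
python3 - <<'E'
from h import *
w=load('w16.png')
q=cv2.resize(w['frame'][85:205,255:375],None,fx=5,fy=5,interpolation=cv2.INTER_CUBIC);cv2.imwrite('pics/w16c.png',q[...,::-1])
g=w['frame'].astype(int)[95:180,265:360]
m=((g[...,1]>g[...,0]+20)&(g[...,1]>90)).astype(np.uint8)
k=max(cv2.findContours(m,0,1)[0],key=cv2.contourArea);c,r=cv2.minEnclosingCircle(k);c=np.array(c)+[265,95];print(c,r)
p=onz(w,*c,.092,True);print('cap',p);d=onz(w,c[0]+r,c[1],.092,True)-p;print('radius',np.linalg.norm(d))
E
```

```text
[308.5 137.5] 33.3542594909668
cap [0.44520868 0.13760587 0.092     ]
radius 0.022758888311769664
```

View pics/w16c.png

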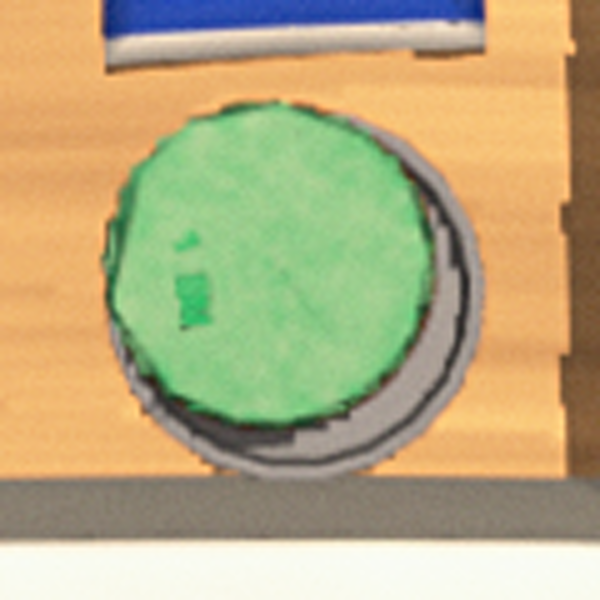

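```bash
python3 - <<'E'
from h import *
t=load('top0.png');s=load('scene0.png')
print(two(ray(t,391,213),ray(s,354,188)))
for a,b in [((432,122),(353,44)),((432,122),(350,62)),((425,100),(353,44))]: print(two(ray(t,*a),ray(s,*b)))
q=np.hstack([cv2.resize(t['frame'][0:230,240:520],None,fx=1.4,fy=1.4),cv2.resize(s['frame'][0:230,200:480],None,fx=1.4,fy=1.4)])
cv2.imwrite('pics/rack.png',q[...,::-1])
E
```

```text
(array([ 0.6581137 , -0.13305023, -0.0080075 ]), np.float64(0.0015852995821032771))
(array([ 0.65445747, -0.12258129,  0.45770921]), np.float64(0.013508902638846323))
(array([ 0.69409798, -0.14234858,  0.37130642]), np.float64(0.006800591552616826))
(array([ 0.67637854, -0.12275416,  0.44839101]), np.float64(0.014766861626578509))
```

View pics/rack.png

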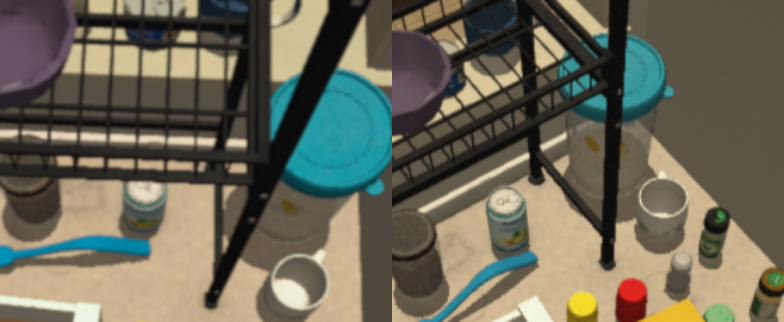

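```bash
python3 -m jog '[{"grip":1,"x":0,"y":0,"z":-18,"rx":0,"ry":0,"rz":-7},{"grip":1,"x":0,"y":0,"z":-18,"rx":0,"ry":0,"rz":-7},{"grip":1,"x":0,"y":0,"z":-18,"rx":0,"ry":0,"rz":-7},{"grip":1,"x":0,"y":0,"z":-18,"rx":0,"ry":0,"rz":-7},{"grip":1,"x":0,"y":0,"z":-18,"rx":0,"ry":0,"rz":-7},{"grip":1,"x":0,"y":0,"z":-18,"rx":0,"ry":0,"rz":-7},{"grip":1,"x":0,"y":0,"z":-18,"rx":0,"ry":0,"rz":-7},{"grip":1,"x":0,"y":0,"z":-14,"rx":0,"ry":0,"rz":-7}]';python3 -m jog '[{"grip":1,"x":0,"y":0,"z":0,"rx":0,"ry":0,"rz":-7},{"grip":1,"x":0,"y":0,"z":0,"rx":0,"ry":0,"rz":-7},{"grip":1,"x":0,"y":0,"z":0,"rx":0,"ry":0,"rz":-7},{"grip":1,"x":0,"y":0,"z":0,"rx":0,"ry":0,"rz":-7},{"grip":1,"x":0,"y":0,"z":0,"rx":0,"ry":0,"rz":-7},{"grip":1,"x":0,"y":0,"z":0,"rx":0,"ry":0,"rz":-3},{"grip":1,"x":20,"y":-25,"z":0,"rx":0,"ry":0,"rz":0},{"grip":1,"x":28,"y":-30,"z":0,"rx":0,"ry":0,"rz":0}]';python3 -m jog '[{"grip":1,"x":28,"y":-30,"z":0,"rx":0,"ry":0,"rz":0},{"grip":1,"x":28,"y":-30,"z":0,"rx":0,"ry":0,"rz":0},{"grip":1,"x":28,"y":-30,"z":0,"rx":0,"ry":0,"rz":0},{"grip":1,"x":28,"y":-30,"z":0,"rx":0,"ry":0,"rz":0},{"grip":1,"x":25,"y":-20,"z":0,"rx":0,"ry":0,"rz":0},{"grip":1,"x":0,"y":0,"z":0,"rx":0,"ry":0,"rz":0}]'; python3 - <<'E'
from h import *
w=snap('wrist','w17.png'); s=get_state();print(s['eef_pos'],s['contact_force'])
E
```

```text
time: 13.45
eef_pos: [0.378, 0.14, 0.5215]
tcp_rot: [0.946, -0.323, 0.001, 0.0]
contact_force: [0.5, 0.2, 0.4]
opening: -0.001
time: 14.12
eef_pos: [0.4257, 0.195, 0.5206]
tcp_rot: [1.0, -0.002, 0.001, 0.0]
contact_force: [1.4, -0.6, 1.3]
opening: -0.002
time: 14.62
eef_pos: [0.5667, 0.338, 0.5151]
tcp_rot: [1.0, 0.0, -0.002, 0.001]
contact_force: [-0.6, -1.1, -1.9]
opening: 0.001
[0.56511699 0.33673422 0.51593574] [-1.1034257   0.11700327 -0.16293181]
```

View pics/w17.png

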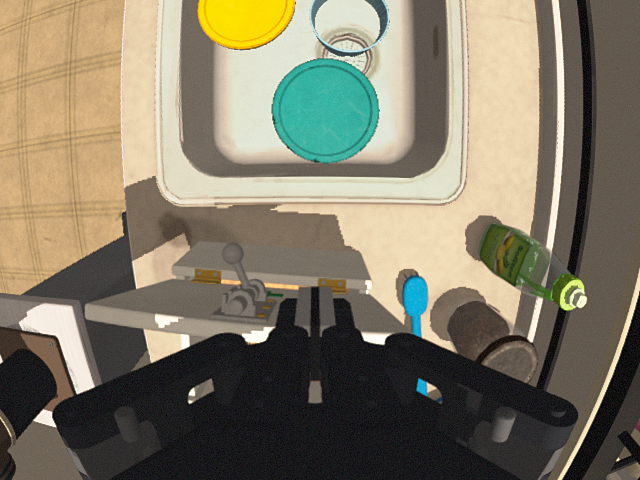

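```bash
python3 -m jog '[{"grip":1,"x":-3,"y":0,"z":30,"rx":0,"ry":0,"rz":0},{"grip":1,"x":0,"y":0,"z":30,"rx":0,"ry":0,"rz":0},{"grip":1,"x":0,"y":5,"z":18,"rx":0,"ry":0,"rz":0},{"grip":1,"x":0,"y":8,"z":0,"rx":0,"ry":0,"rz":0},{"grip":1,"x":0,"y":10,"z":0,"rx":0,"ry":0,"rz":0},{"grip":1,"x":0,"y":12,"z":0,"rx":0,"ry":0,"rz":0}]';python3 -m jog '[{"grip":1,"x":0,"y":12,"z":0,"rx":0,"ry":0,"rz":0},{"grip":1,"x":0,"y":14,"z":0,"rx":0,"ry":0,"rz":0},{"grip":1,"x":0,"y":14,"z":0,"rx":0,"ry":0,"rz":0}]'; python3 - <<'E'
from h import *
w=snap('wrist','w18.png'); s=get_state();print(s['eef_pos'],s['contact_force'])
E
```

```text
time: 15.17
eef_pos: [0.559, 0.2997, 0.4441]
tcp_rot: [1.0, -0.0, 0.001, -0.001]
contact_force: [-1.2, 2.3, 0.5]
opening: -0.002
time: 15.42
eef_pos: [0.5591, 0.2592, 0.4447]
tcp_rot: [1.0, -0.0, 0.002, -0.001]
contact_force: [-0.6, 2.5, 1.6]
opening: 0.002
[0.55940738 0.25714202 0.44412257] [-0.30247402 -0.53806706  0.3788925 ]
```

View pics/w18.png

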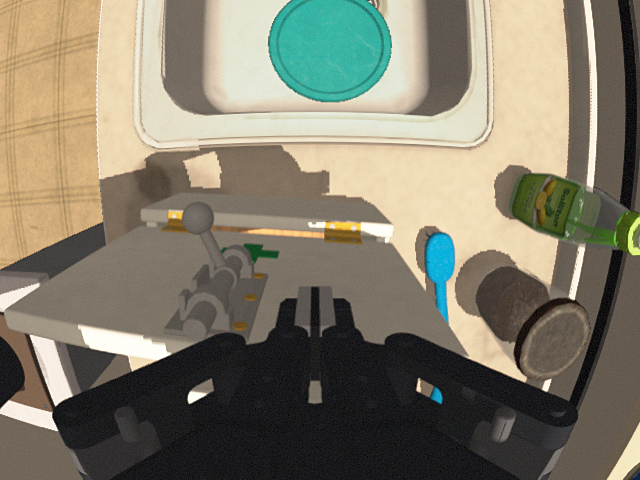

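```bash
python3 -m jog '[{"grip":1,"x":0,"y":17,"z":6,"rx":0,"ry":0,"rz":0},{"grip":1,"x":0,"y":17,"z":7,"rx":0,"ry":0,"rz":0},{"grip":1,"x":0,"y":18,"z":8,"rx":0,"ry":0,"rz":0},{"grip":1,"x":0,"y":18,"z":8,"rx":0,"ry":0,"rz":0},{"grip":1,"x":0,"y":15,"z":12,"rx":0,"ry":0,"rz":0},{"grip":1,"x":0,"y":15,"z":12,"rx":0,"ry":0,"rz":0},{"grip":1,"x":0,"y":0,"z":0,"rx":0,"ry":0,"rz":0}]'; python3 - <<'E'
from h import *
w=snap('wrist','w19.png'); s=get_state();print(s['eef_pos'],s['contact_force'])
E
```

```text
time: 16.05
eef_pos: [0.5586, 0.1577, 0.3866]
tcp_rot: [1.0, -0.001, -0.002, 0.001]
contact_force: [0.4, 0.6, -1.3]
opening: 0.004
[0.55887991 0.15880966 0.38790233] [0.99658705 0.94864573 1.24536965]
```

View pics/w19.png

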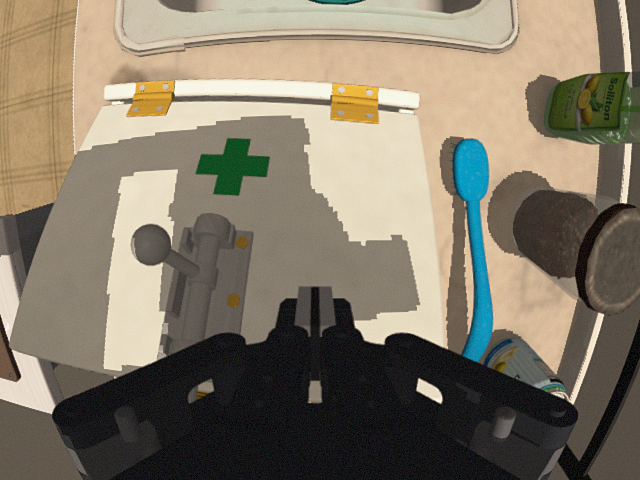

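```bash
python3 -m jog '[{"grip":1,"x":0,"y":12,"z":14,"rx":0,"ry":0,"rz":0},{"grip":1,"x":0,"y":12,"z":15,"rx":0,"ry":0,"rz":0},{"grip":1,"x":0,"y":7,"z":18,"rx":0,"ry":0,"rz":0},{"grip":1,"x":0,"y":7,"z":18,"rx":0,"ry":0,"rz":0},{"grip":1,"x":0,"y":2,"z":10,"rx":0,"ry":0,"rz":0},{"grip":1,"x":0,"y":1,"z":10,"rx":0,"ry":0,"rz":0},{"grip":1,"x":0,"y":1,"z":8,"rx":0,"ry":0,"rz":0},{"grip":1,"x":0,"y":0,"z":0,"rx":0,"ry":0,"rz":0}]'; python3 - <<'E'
from h import *
w=snap('wrist','w20.png'); s=get_state();print(s['eef_pos'],s['contact_force'])
E
```

```text
time: 16.77
eef_pos: [0.5588, 0.1188, 0.2948]
tcp_rot: [1.0, 0.0, -0.001, 0.0]
contact_force: [-0.6, 0.1, 0.4]
opening: -0.003
[0.55903837 0.11887627 0.29572396] [-0.70515205 -0.29962713 -0.0926843 ]
```

View pics/w20.png

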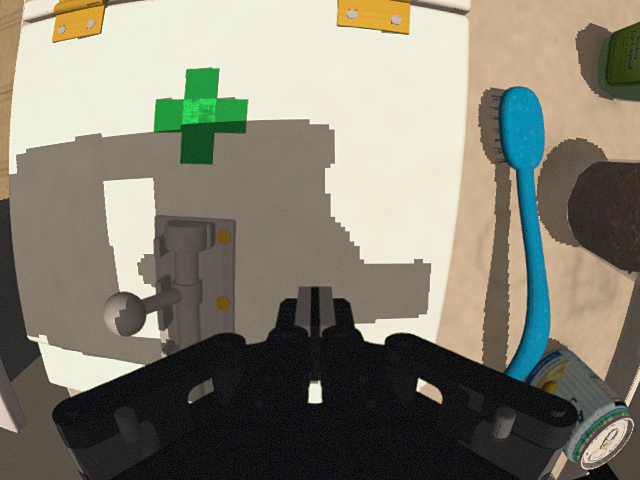

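```bash
python3 -m jog '[{"grip":1,"x":0,"y":0,"z":4,"rx":0,"ry":0,"rz":0},{"grip":1,"x":0,"y":0,"z":4,"rx":0,"ry":0,"rz":0},{"grip":1,"x":0,"y":0,"z":0,"rx":0,"ry":0,"rz":0}]';python3 -m jog '[{"grip":1,"x":0,"y":0,"z":3,"rx":0,"ry":0,"rz":0},{"grip":1,"x":0,"y":0,"z":0,"rx":0,"ry":0,"rz":0}]';python3 -m jog '[{"grip":1,"x":0,"y":0,"z":2,"rx":0,"ry":0,"rz":0},{"grip":1,"x":0,"y":0,"z":0,"rx":0,"ry":0,"rz":0}]'
```

```text
time: 17.07
eef_pos: [0.559, 0.1187, 0.288]
tcp_rot: [1.0, 0.0, -0.0, 0.0]
contact_force: [-0.7, 0.3, -0.5]
opening: 0.003
time: 17.23
eef_pos: [0.5593, 0.1186, 0.2855]
tcp_rot: [1.0, 0.0, 0.0, -0.0]
contact_force: [0.1, 0.6, 0.3]
opening: -0.002
time: 17.4
eef_pos: [0.5596, 0.1186, 0.2853]
tcp_rot: [1.0, 0.0, 0.0, -0.0]
contact_force: [-3.4, -0.1, 8.6]
opening: -0.001
```

```bash
python3 -m jog '[{"grip":1,"x":0,"y":0,"z":1,"rx":0,"ry":0,"rz":0},{"grip":1,"x":0,"y":0,"z":0,"rx":0,"ry":0,"rz":0}]';python3 -m jog '[{"grip":1,"x":0,"y":0,"z":-30,"rx":0,"ry":0,"rz":0},{"grip":1,"x":0,"y":0,"z":-40,"rx":0,"ry":0,"rz":0},{"grip":1,"x":0,"y":15,"z":-40,"rx":0,"ry":0,"rz":0},{"grip":1,"x":0,"y":30,"z":-20,"rx":0,"ry":0,"rz":0},{"grip":1,"x":-20,"y":30,"z":0,"rx":0,"ry":0,"rz":0},{"grip":1,"x":-20,"y":30,"z":0,"rx":0,"ry":0,"rz":0},{"grip":1,"x":0,"y":0,"z":0,"rx":0,"ry":0,"rz":0},{"grip":0.8,"x":0,"y":0,"z":0,"rx":0,"ry":0,"rz":0}]'; python3 - <<'E'
from h import *
w=snap('wrist','w21.png'); s=get_state();print(s['eef_pos'],s['contact_force']);snap('top','t21.png');snap('scene','s21.png')
E
```

```text
time: 17.57
eef_pos: [0.5596, 0.1186, 0.2852]
tcp_rot: [1.0, 0.0, 0.0, 0.0]
contact_force: [-6.0, -0.2, 13.1]
opening: -0.0
time: 18.23
eef_pos: [0.5184, 0.0127, 0.4114]
tcp_rot: [1.0, -0.001, 0.0, -0.0]
contact_force: [0.3, 0.1, -0.9]
opening: 0.126
[0.5188853  0.013476   0.41130703] [ 0.70289114  0.78932508 -0.18446553]
```

View pics/w21.png

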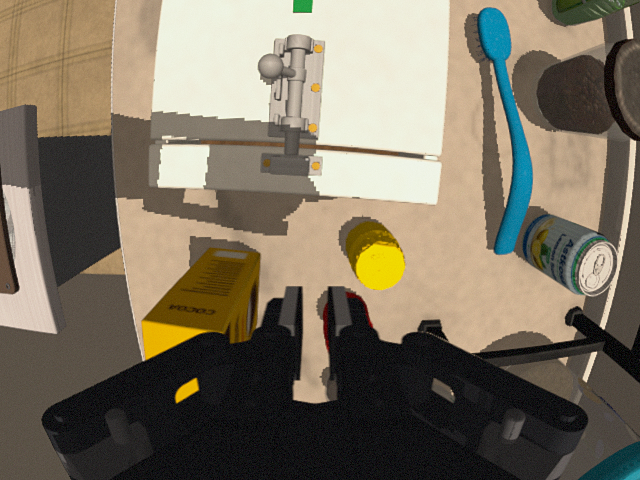

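View pics/t21.png

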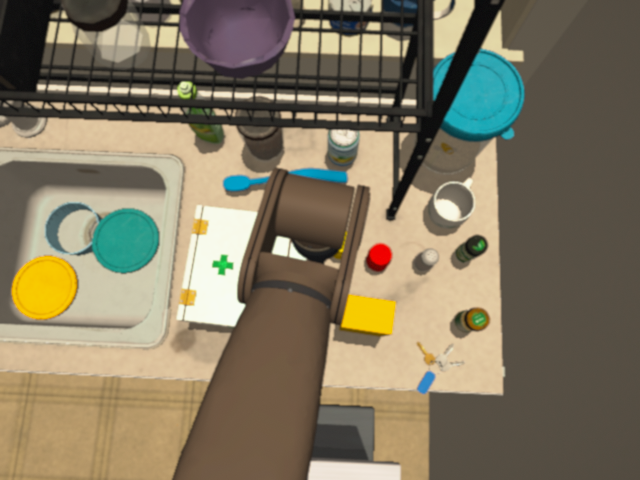

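```bash
python3 - <<'E'
from h import *
w=load('w21.png')
q=cv2.resize(w['frame'][20:210,220:360],None,fx=4,fy=4,interpolation=cv2.INTER_CUBIC)[:600];cv2.imwrite('pics/w21c.png',cv2.resize(w['frame'][30:180,240:340],None,fx=4,fy=4,interpolation=cv2.INTER_CUBIC)[...,::-1])
for z in (.150,.155): print('ball',z,onz(w,271,67,z,True).round(4))
E
```

```text
ball 0.15 [0.4932 0.1266 0.15  ]
ball 0.155 [0.4937 0.1255 0.155 ]
```

View pics/w21c.png

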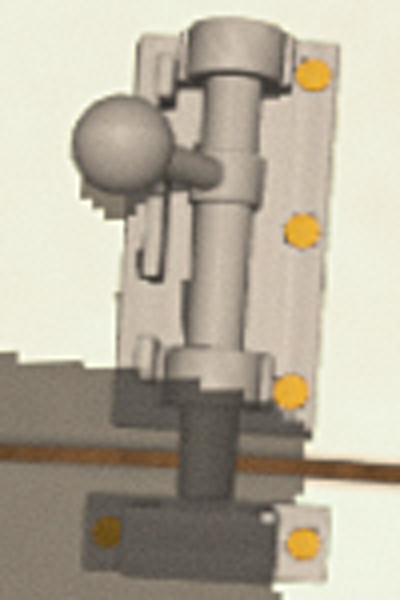

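```bash
python3 -m jog '[{"grip":0.5,"x":0,"y":0,"z":0,"rx":0,"ry":0,"rz":-7},{"grip":0.5,"x":0,"y":0,"z":0,"rx":0,"ry":0,"rz":-7},{"grip":0.5,"x":0,"y":0,"z":0,"rx":0,"ry":0,"rz":-7},{"grip":0.5,"x":0,"y":0,"z":0,"rx":0,"ry":0,"rz":-7},{"grip":0.5,"x":0,"y":0,"z":0,"rx":0,"ry":0,"rz":-7},{"grip":0.5,"x":0,"y":0,"z":0,"rx":0,"ry":0,"rz":-7},{"grip":0.5,"x":0,"y":0,"z":0,"rx":0,"ry":0,"rz":-7},{"grip":0.5,"x":0,"y":0,"z":0,"rx":0,"ry":0,"rz":-7}]';python3 -m jog '[{"grip":0.5,"x":0,"y":0,"z":0,"rx":0,"ry":0,"rz":-7},{"grip":0.5,"x":0,"y":0,"z":0,"rx":0,"ry":0,"rz":-7},{"grip":0.5,"x":0,"y":0,"z":0,"rx":0,"ry":0,"rz":-7},{"grip":0.5,"x":0,"y":0,"z":0,"rx":0,"ry":0,"rz":-7},{"grip":0.5,"x":0,"y":0,"z":0,"rx":0,"ry":0,"rz":-2},{"grip":0.5,"x":37,"y":-11,"z":0,"rx":0,"ry":0,"rz":0},{"grip":0.5,"x":37,"y":-11,"z":15,"rx":0,"ry":0,"rz":0},{"grip":0.5,"x":36,"y":-11,"z":15,"rx":0,"ry":0,"rz":0}]';python3 -m jog '[{"grip":0.5,"x":0,"y":0,"z":10,"rx":0,"ry":0,"rz":0},{"grip":0.5,"x":0,"y":0,"z":0,"rx":0,"ry":0,"rz":0},{"grip":0.5,"x":0,"y":0,"z":0,"rx":0,"ry":0,"rz":0}]'; python3 - <<'E'
from h import *
w=snap('wrist','w22.png'); s=get_state();print(s['eef_pos'],s['contact_force'],proj(w,[.4935,.126,.1525],True))
E
```

```text
time: 19.05
eef_pos: [0.5197, 0.015, 0.4109]
tcp_rot: [0.881, 0.473, -0.0, -0.0]
contact_force: [-0.3, 0.2, 0.0]
opening: 0.498
time: 19.72
eef_pos: [0.4942, 0.1279, 0.382]
tcp_rot: [0.731, 0.682, 0.001, 0.001]
contact_force: [1.3, 0.5, -0.4]
opening: 0.497
time: 19.97
eef_pos: [0.494, 0.1267, 0.3706]
tcp_rot: [0.731, 0.683, -0.001, -0.0]
contact_force: [-0.0, -0.2, 0.8]
opening: 0.499
[0.4943968  0.12601122 0.37150858] [-0.65751301  0.5422812   0.46459016] [317.01230218 268.69948695]
```

View pics/w22.png

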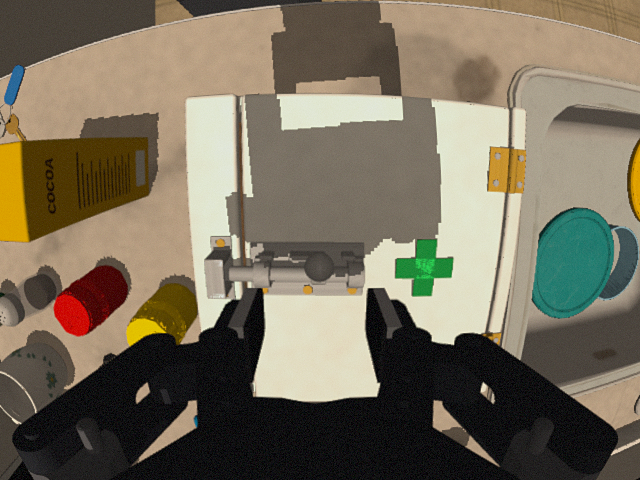

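```bash
python3 - <<'E'
from h import *
w=load('w22.png')
cv2.imwrite('pics/w22c.png',cv2.resize(w['frame'][225:315,190:380],None,fx=4,fy=4,interpolation=cv2.INTER_CUBIC)[...,::-1])
E
```

```text
(no output)
```

View pics/w22c.png

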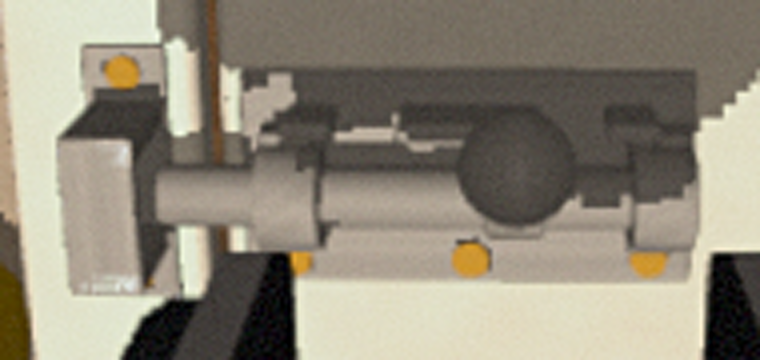

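```bash
python3 -m jog '[{"grip":0.5,"x":3,"y":-1,"z":20,"rx":0,"ry":0,"rz":0},{"grip":0.5,"x":0,"y":0,"z":20,"rx":0,"ry":0,"rz":0},{"grip":0.5,"x":0,"y":0,"z":14,"rx":0,"ry":0,"rz":0},{"grip":0.5,"x":0,"y":0,"z":0,"rx":0,"ry":0,"rz":0},{"grip":0.7,"x":0,"y":0,"z":0,"rx":0,"ry":0,"rz":0},{"grip":0.85,"x":0,"y":0,"z":0,"rx":0,"ry":0,"rz":0},{"grip":0.9,"x":0,"y":0,"z":0,"rx":0,"ry":0,"rz":0},{"grip":0.9,"x":0,"y":0,"z":0,"rx":0,"ry":0,"rz":0}]' 30; python3 - <<'E'
from h import *
w=snap('wrist','w23.png'); s=get_state();print(s['eef_pos'],s['contact_force'])
E
```

```text
time: 20.68
eef_pos: [0.4938, 0.1287, 0.319]
tcp_rot: [0.731, 0.682, 0.001, 0.001]
contact_force: [-0.7, -0.6, 1.9]
opening: 0.156
[0.49365704 0.12871489 0.31887786] [-0.56786539 -0.46754236  3.25634505]
```

View pics/w23.png

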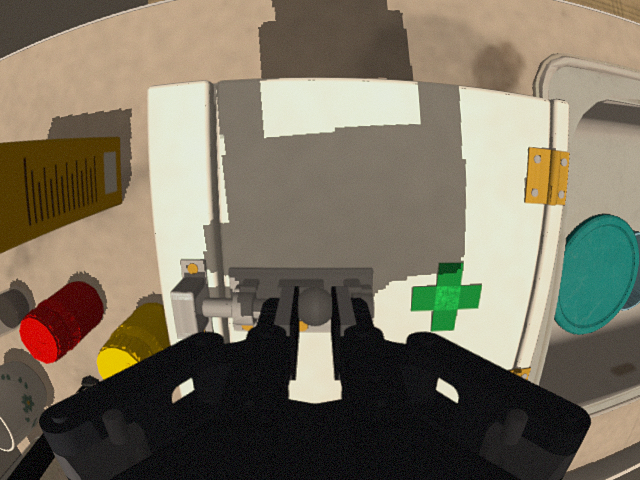

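```bash
python3 -m jog '[{"grip":0.95,"x":0,"y":0,"z":0,"rx":0,"ry":0,"rz":0},{"grip":0.95,"x":3,"y":0,"z":0,"rx":0,"ry":0,"rz":0},{"grip":0.95,"x":2,"y":0,"z":0,"rx":0,"ry":0,"rz":0},{"grip":0.95,"x":0,"y":0,"z":0,"rx":0,"ry":0,"rz":0},{"grip":0.95,"x":0,"y":0,"z":0,"rx":0,"ry":0,"rz":0}]'; python3 - <<'E'
from h import *
w=snap('wrist','w24.png'); s=get_state();print(s['eef_pos'],s['contact_force'])
cv2.imwrite('pics/w24c.png',cv2.resize(w['frame'][230:380,160:380],None,fx=3.5,fy=3.5,interpolation=cv2.INTER_CUBIC)[...,::-1])
E
```

```text
time: 21.15
eef_pos: [0.4936, 0.1343, 0.3183]
tcp_rot: [0.731, 0.682, 0.0, 0.0]
contact_force: [-1.6, -1.2, 5.7]
opening: 0.154
[0.49365071 0.13428358 0.31832874] [-2.15104324 -0.5207469   5.77793561]
```

View pics/w24c.png

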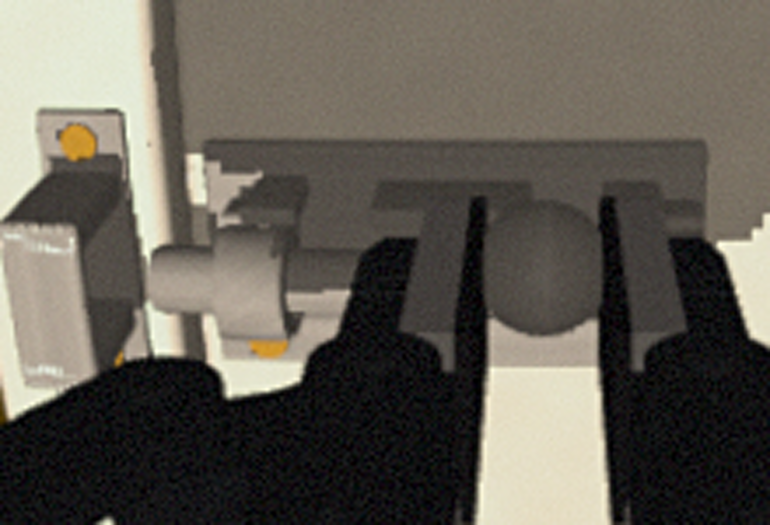

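```bash
python3 -m jog '[{"grip":0.95,"x":-5,"y":0,"z":0,"rx":0,"ry":0,"rz":0},{"grip":0.95,"x":-7,"y":0,"z":0,"rx":0,"ry":0,"rz":0},{"grip":0.95,"x":-7,"y":0,"z":0,"rx":0,"ry":0,"rz":0},{"grip":0.95,"x":-6,"y":0,"z":0,"rx":0,"ry":0,"rz":0},{"grip":0.95,"x":-4,"y":0,"z":0,"rx":0,"ry":0,"rz":0},{"grip":0.95,"x":0,"y":0,"z":0,"rx":0,"ry":0,"rz":0},{"grip":0.95,"x":0,"y":0,"z":0,"rx":0,"ry":0,"rz":0}]'; python3 - <<'E'
from h import *
w=snap('wrist','w25.png'); s=get_state();print(s['eef_pos'],s['contact_force'])
cv2.imwrite('pics/w25c.png',cv2.resize(w['frame'][230:380,160:380],None,fx=3.5,fy=3.5,interpolation=cv2.INTER_CUBIC)[...,::-1])
E
```

```text
time: 21.78
eef_pos: [0.4916, 0.1054, 0.3183]
tcp_rot: [0.731, 0.682, 0.001, 0.0]
contact_force: [-1.2, -0.5, 5.2]
opening: 0.152
[0.49158937 0.10538212 0.31830412] [-2.57931063  0.20707029  4.89787927]
```

View pics/w25c.png

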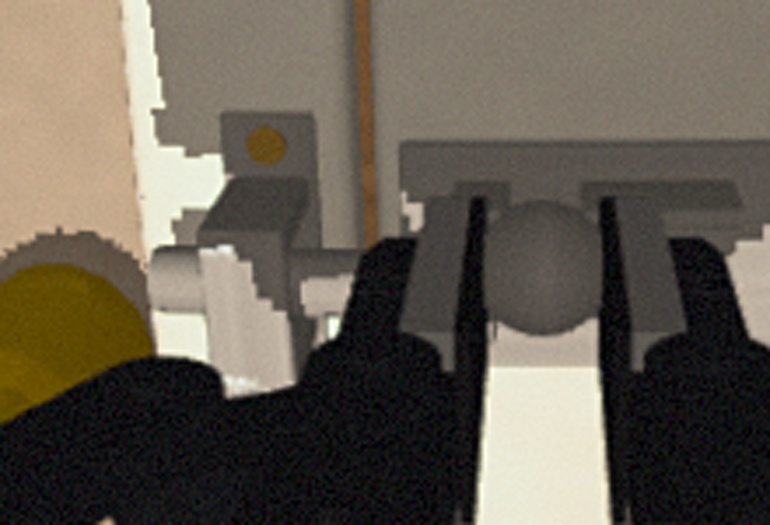

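```bash
python3 -m jog '[{"grip":0.95,"x":-2,"y":0,"z":0,"rx":0,"ry":0,"rz":0},{"grip":0.95,"x":-1,"y":0,"z":0,"rx":0,"ry":0,"rz":0},{"grip":0.95,"x":0,"y":0,"z":0,"rx":0,"ry":0,"rz":0}]';python3 -m jog '[{"grip":0.95,"x":-2,"y":0,"z":0,"rx":0,"ry":0,"rz":0},{"grip":0.95,"x":0,"y":0,"z":0,"rx":0,"ry":0,"rz":0}]';python3 -m jog '[{"grip":0.95,"x":-2,"y":0,"z":0,"rx":0,"ry":0,"rz":0},{"grip":0.95,"x":0,"y":0,"z":0,"rx":0,"ry":0,"rz":0}]'
```

```text
time: 22.08
eef_pos: [0.4914, 0.1035, 0.3183]
tcp_rot: [0.732, 0.682, 0.003, -0.002]
contact_force: [-1.4, 5.1, 4.4]
opening: 0.158
time: 22.25
eef_pos: [0.4912, 0.1024, 0.3183]
tcp_rot: [0.732, 0.681, 0.004, -0.003]
contact_force: [0.1, 11.9, 4.9]
opening: 0.152
time: 22.42
eef_pos: [0.491, 0.1014, 0.3183]
tcp_rot: [0.732, 0.681, 0.006, -0.004]
contact_force: [0.9, 16.9, 3.6]
opening: 0.156
```

```bash
python3 -m jog '[{"grip":0.95,"x":4,"y":-4,"z":2.5,"rx":0,"ry":0,"rz":0},{"grip":0.95,"x":0,"y":-4,"z":2.5,"rx":0,"ry":0,"rz":0},{"grip":0.95,"x":0,"y":-3.3,"z":3.6,"rx":0,"ry":0,"rz":0},{"grip":0.95,"x":0,"y":-3,"z":3.6,"rx":0,"ry":0,"rz":0},{"grip":0.95,"x":0,"y":0,"z":0,"rx":0,"ry":0,"rz":0}]';python3 - <<'E'
from h import *
w=snap('wrist','w26.png'); s=get_state();print(s['eef_pos'],s['contact_force'])
cv2.imwrite('pics/w26c.png',cv2.resize(w['frame'][230:380,160:380],None,fx=3.5,fy=3.5,interpolation=cv2.INTER_CUBIC)[...,::-1])
E
```

```text
time: 22.83
eef_pos: [0.4758, 0.1048, 0.3051]
tcp_rot: [0.731, 0.682, 0.0, -0.003]
contact_force: [-5.5, 7.4, 7.8]
opening: 0.158
[0.47597489 0.10472989 0.3053666 ] [-4.68393994  6.78650794  8.77545238]
```

View pics/w26c.png

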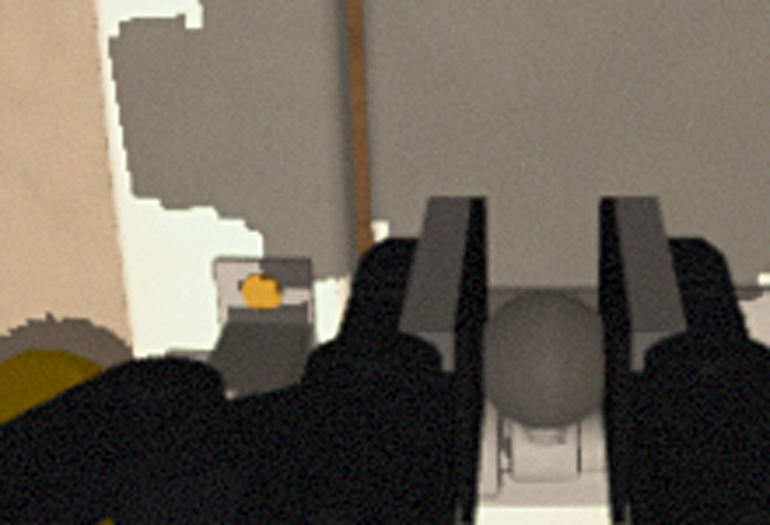

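```bash
python3 - <<'E'
from h import *
for f,px in [('w24.png',(160+543/3.5,230+267/3.5)),('w25.png',(160+543/3.5,230+267/3.5)),('w26.png',(160+545/3.5,230+357/3.5))]:
    w=load(f)
    for z in (.1525,.143,.135): print(f,z,onz(w,*px,z,True).round(4))
E
```

```text
w24.png 0.1525 [0.4913 0.1328 0.1525]
w24.png 0.143 [0.4957 0.1325 0.143 ]
w24.png 0.135 [0.4995 0.1322 0.135 ]
w25.png 0.1525 [0.4892 0.104  0.1525]
w25.png 0.143 [0.4937 0.1037 0.143 ]
w25.png 0.135 [0.4974 0.1035 0.135 ]
w26.png 0.1525 [0.4771 0.104  0.1525]
w26.png 0.143 [0.4824 0.1037 0.143 ]
w26.png 0.135 [0.4868 0.1034 0.135 ]
```

View pics/w26.png

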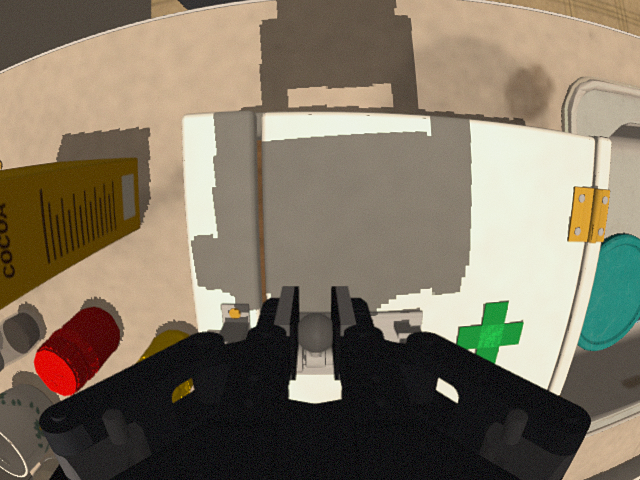

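```bash
python3 -m jog '[{"grip":0.7,"x":0,"y":0,"z":0,"rx":0,"ry":0,"rz":0},{"grip":0.6,"x":0,"y":0,"z":0,"rx":0,"ry":0,"rz":0},{"grip":0.6,"x":0,"y":0,"z":-15,"rx":0,"ry":0,"rz":0},{"grip":0.6,"x":0,"y":0,"z":-30,"rx":0,"ry":0,"rz":0},{"grip":0.6,"x":0,"y":22,"z":-20,"rx":0,"ry":0,"rz":0},{"grip":0.6,"x":0,"y":22,"z":0,"rx":0,"ry":0,"rz":0},{"grip":0.8,"x":0,"y":0,"z":0,"rx":0,"ry":0,"rz":0},{"grip":1,"x":0,"y":0,"z":0,"rx":0,"ry":0,"rz":0}]';python3 - <<'E'
from h import *
w=snap('wrist','w27.png'); s=get_state();print(s['eef_pos'],s['contact_force'])
cv2.imwrite('pics/w27c.png',cv2.resize(w['frame'][170:320,200:400],None,fx=4,fy=4,interpolation=cv2.INTER_CUBIC)[...,::-1])
E
```

```text
time: 23.55
eef_pos: [0.5212, 0.0997, 0.3695]
tcp_rot: [0.732, 0.682, -0.0, -0.0]
contact_force: [0.4, -0.1, -1.3]
opening: 0.125
[0.52046505 0.09981517 0.36872961] [-0.35708586  0.26509986 -0.57812124]
```

View pics/w27c.png

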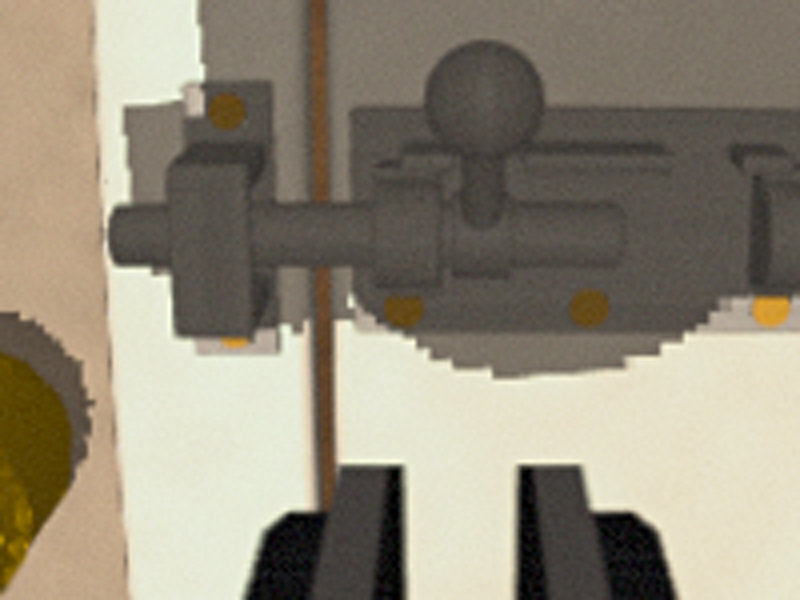

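```bash
python3 - <<'E'
from h import *
w=load('w27.png')
for z in (.148,.143,.139): print(onz(w,200+484/4,170+98/4,z,True).round(4))
print('axis x',onz(w,200+480/4,170+237/4,.128,True).round(4))
E
```

```text
[0.4818 0.1039 0.148 ]
[0.4825 0.1039 0.143 ]
[0.483  0.1039 0.139 ]
axis x [0.5049 0.1021 0.128 ]
```

```bash
python3 -m jog '[{"grip":1,"x":1,"y":-21,"z":0,"rx":0,"ry":0,"rz":0},{"grip":1,"x":0,"y":-21,"z":0,"rx":0,"ry":0,"rz":0},{"grip":1,"x":0,"y":0,"z":20,"rx":0,"ry":0,"rz":0},{"grip":1,"x":0,"y":0,"z":15,"rx":0,"ry":0,"rz":0},{"grip":1,"x":0,"y":0,"z":0,"rx":0,"ry":0,"rz":0}]';python3 -m jog '[{"grip":1,"x":0,"y":-1,"z":5,"rx":0,"ry":0,"rz":0},{"grip":1,"x":0,"y":-2,"z":5,"rx":0,"ry":0,"rz":0},{"grip":1,"x":0,"y":-2,"z":5,"rx":0,"ry":0,"rz":0},{"grip":1,"x":0,"y":0,"z":0,"rx":0,"ry":0,"rz":0}]';python3 - <<'E'
from h import *
w=snap('wrist','w28.png'); s=get_state();print(s['eef_pos'],s['contact_force'])
E
```

```text
time: 24.02
eef_pos: [0.4763, 0.104, 0.3306]
tcp_rot: [0.731, 0.682, -0.003, -0.003]
contact_force: [-0.5, -0.2, 0.1]
opening: -0.0
time: 24.35
eef_pos: [0.4734, 0.1043, 0.3195]
tcp_rot: [0.731, 0.682, -0.001, -0.001]
contact_force: [0.8, 1.0, 0.4]
opening: -0.0
[0.47382045 0.10426949 0.31994491] [-0.41132259 -0.18856502  0.47622811]
```

View pics/w28.png

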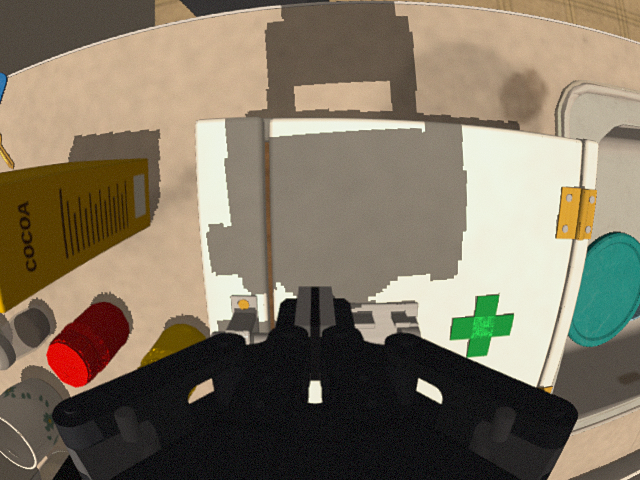

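```bash
python3 -m jog '[{"grip":1,"x":0,"y":0,"z":4,"rx":0,"ry":0,"rz":0},{"grip":1,"x":0,"y":0,"z":4,"rx":0,"ry":0,"rz":0},{"grip":1,"x":0,"y":0,"z":0,"rx":0,"ry":0,"rz":0}]';python3 -m jog '[{"grip":1,"x":0,"y":0,"z":3,"rx":0,"ry":0,"rz":0},{"grip":1,"x":0,"y":0,"z":0,"rx":0,"ry":0,"rz":0}]';python3 -m jog '[{"grip":1,"x":0,"y":0,"z":2,"rx":0,"ry":0,"rz":0},{"grip":1,"x":0,"y":0,"z":0,"rx":0,"ry":0,"rz":0}]';python3 -m jog '[{"grip":1,"x":0,"y":0,"z":2,"rx":0,"ry":0,"rz":0},{"grip":1,"x":0,"y":0,"z":0,"rx":0,"ry":0,"rz":0}]'
```

```text
time: 24.65
eef_pos: [0.4739, 0.1042, 0.3113]
tcp_rot: [0.731, 0.682, -0.0, -0.0]
contact_force: [0.1, -0.9, 0.4]
opening: -0.005
time: 24.82
eef_pos: [0.4739, 0.1042, 0.3085]
tcp_rot: [0.731, 0.682, -0.0, -0.0]
contact_force: [-0.2, 0.2, 0.1]
opening: -0.0
time: 24.98
eef_pos: [0.474, 0.1042, 0.3067]
tcp_rot: [0.731, 0.682, -0.0, -0.0]
contact_force: [0.6, -0.1, 1.1]
opening: 0.002
time: 25.15
eef_pos: [0.474, 0.1042, 0.3048]
tcp_rot: [0.731, 0.682, -0.0, -0.0]
contact_force: [0.2, 0.9, -1.0]
opening: 0.001
```

```bash
python3 -m jog '[{"grip":1,"x":0,"y":0,"z":-25,"rx":0,"ry":0,"rz":0},{"grip":1,"x":0,"y":0,"z":-35,"rx":0,"ry":0,"rz":0},{"grip":1,"x":0,"y":25,"z":0,"rx":0,"ry":0,"rz":0},{"grip":1,"x":0,"y":23,"z":0,"rx":0,"ry":0,"rz":0},{"grip":1,"x":0,"y":0,"z":0,"rx":0,"ry":0,"rz":0}]';python3 - <<'E'
from h import *
w=snap('wrist','w29.png'); s=get_state();print(s['eef_pos'],s['contact_force'])
cv2.imwrite('pics/w29c.png',cv2.resize(w['frame'][170:320,200:400],None,fx=4,fy=4,interpolation=cv2.INTER_CUBIC)[...,::-1])
E
```

```text
time: 25.57
eef_pos: [0.5245, 0.1004, 0.3667]
tcp_rot: [0.732, 0.682, 0.002, 0.002]
contact_force: [-0.5, -1.0, 0.4]
opening: -0.0
[0.52301446 0.10062265 0.36545932] [-0.40678176  0.17392421 -0.55690301]
```

View pics/w29c.png

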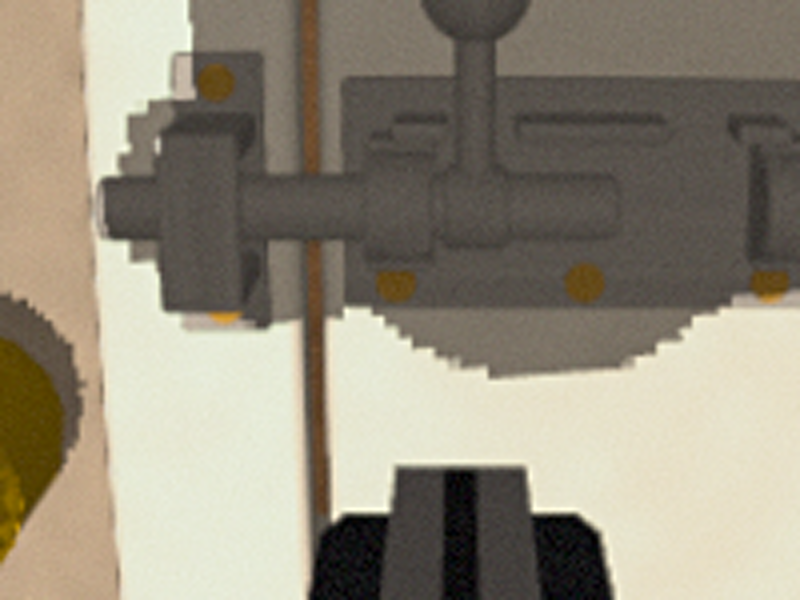

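```bash
python3 - <<'E'
from h import *
w=load('w29.png');p=w['frame'][130:200,290:350]
cv2.imwrite('pics/w29d.png',cv2.resize(p,None,fx=8,fy=8,interpolation=cv2.INTER_CUBIC)[...,::-1])
for z in (.124,.133): print(onz(w,318.5,166,z,True))
snap('top','t29.png');s=snap('scene','s29.png')
E
```

```text
[0.47298026 0.10442913 0.124     ]
[0.4723828  0.10437229 0.133     ]
```

View pics/w29d.png

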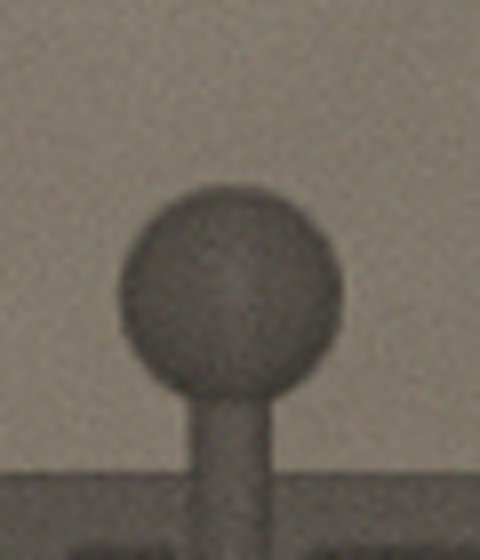

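View pics/s29.png

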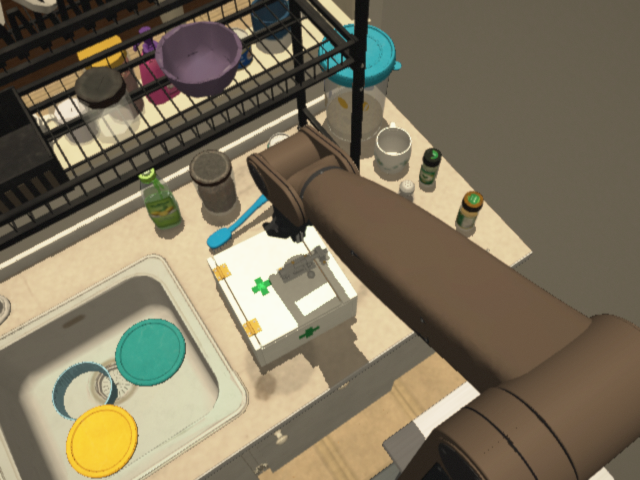

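```bash
python3 -m jog '[{"grip":1,"x":10,"y":30,"z":10,"rx":0,"ry":0,"rz":0},{"grip":1,"x":0,"y":5,"z":30,"rx":0,"ry":0,"rz":0},{"grip":1,"x":0,"y":0,"z":25,"rx":0,"ry":0,"rz":0},{"grip":1,"x":0,"y":0,"z":10,"rx":0,"ry":0,"rz":0},{"grip":1,"x":0,"y":0,"z":0,"rx":0,"ry":0,"rz":0},{"grip":1,"x":0,"y":0,"z":3,"rx":0,"ry":0,"rz":0},{"grip":1,"x":0,"y":0,"z":0,"rx":0,"ry":0,"rz":0}]';python3 -m jog '[{"grip":1,"x":0,"y":0,"z":2,"rx":0,"ry":0,"rz":0},{"grip":1,"x":0,"y":0,"z":0,"rx":0,"ry":0,"rz":0}]'
```

```text
time: 26.3
eef_pos: [0.5571, 0.1085, 0.2873]
tcp_rot: [0.731, 0.682, 0.0, 0.0]
contact_force: [0.3, -0.3, 0.5]
opening: 0.0
time: 26.47
eef_pos: [0.5574, 0.1084, 0.2855]
tcp_rot: [0.731, 0.682, 0.0, 0.0]
contact_force: [-0.6, -0.4, 0.4]
opening: -0.0
```

```bash
python3 -m jog '[{"grip":1,"x":0,"y":0,"z":2,"rx":0,"ry":0,"rz":0},{"grip":1,"x":0,"y":0,"z":0,"rx":0,"ry":0,"rz":0}]';python3 -m jog '[{"grip":1,"x":0,"y":0,"z":-30,"rx":0,"ry":0,"rz":0},{"grip":1,"x":0,"y":0,"z":-40,"rx":0,"ry":0,"rz":0},{"grip":1,"x":0,"y":0,"z":-40,"rx":0,"ry":0,"rz":0},{"grip":1,"x":-35,"y":0,"z":-20,"rx":0,"ry":0,"rz":0},{"grip":1,"x":-35,"y":0,"z":0,"rx":0,"ry":0,"rz":0},{"grip":1,"x":-15,"y":15,"z":0,"rx":0,"ry":0,"rz":0},{"grip":1,"x":0,"y":0,"z":0,"rx":0,"ry":0,"rz":0},{"grip":1,"x":0,"y":0,"z":0,"rx":0,"ry":0,"rz":0}]';python3 - <<'E'
from h import *
w=snap('wrist','w30.png'); s=get_state();print(s['eef_pos'],s['contact_force'])
c=snap('scene','s30.png')
E
```

```text
time: 26.63
eef_pos: [0.5577, 0.1085, 0.2853]
tcp_rot: [0.731, 0.682, -0.0, -0.0]
contact_force: [-4.4, -0.3, 9.0]
opening: 0.0
time: 27.3
eef_pos: [0.5666, 0.0218, 0.4133]
tcp_rot: [0.732, 0.681, 0.0, -0.0]
contact_force: [0.9, -0.6, 0.8]
opening: -0.001
[0.56637976 0.02250828 0.41296574] [ 0.50372831  0.11075426 -0.05524875]
```

View pics/w30.png

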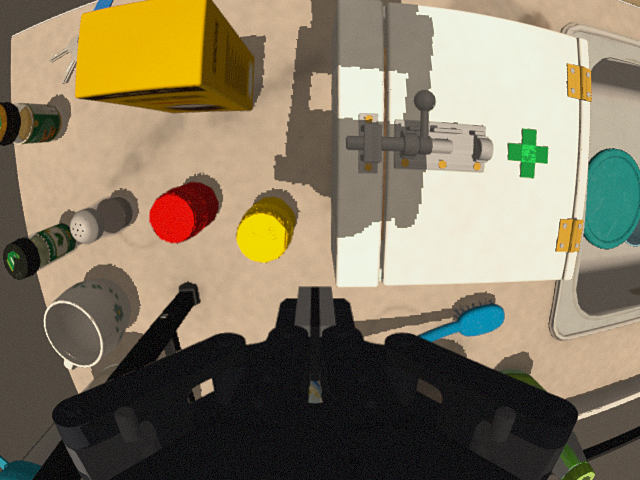

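```bash
python3 -c "
from h import *
print(get_state()['contact_force']); print(sign_off())"
```

```text
[-0.29205026  0.32771034 -0.37735979]
the job is handed in; nothing more can be done
None
```

The tablets are put away: the green-capped brown bottle is in the cup, the lid is shut and locked, and I handed the job in at about 27.4 s. The sign-off reported no verdict. Before the bottle went in, I pushed the protruding bolt back by its tip. After shutting the lid I pinched the knob, drew the bolt back a little more and slid it home.

**Last checks:**
- **Bottle:** when I let go, its cap measured at the height expected for a seated bottle and the bottle looked upright. It stood about 5 mm to one side of the cup's centre. It could not be seen again once the lid was shut.
- **Lid:** a final press met a hard stop with the fingertips at 112 mm, which is the height of the lid's top when flush.
- **Bolt:** the rod came through the keeper, and pushing it on met a firm stop at about 17 N.
- **Knob:** the stalk lies in the notch and the ball sits 32 mm sideways from the bolt's axis, so it is turned to about 1.5 rad.
- **Bystanders:** in the last picture the jars, shaker, carton and mug all stand about where they were, and the robot touches nothing.

**What did not go to plan:**
- **Letting go of the bottle:** a sideways force of about 24 N built up at the wrist, probably the gripper's linkage against the box's front rail. That is under the 40 N limit.
- **Turning the knob:** it slipped in the pinch at about 0.85 rad, so I released it and pressed it down from above with closed fingers.

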